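# Focus the edge viewer and hold a chisel up for inspection

## Robot

A 7-joint arm with a two-finger parallel gripper is mounted at the origin on the work surface; the furniture and walls round the work are solid. World frame = base frame: x ahead of the robot, y to its left, z up, the work surface at z = 0. Lengths are in m, angles in rad, forces in N, time in s.
With the tool pointing down it reaches from about 0.35 to 0.9 m from the base axis. Payload 19.9 kg.
Tool frame: the origin (TCP) lies midway between the tips of the shut fingers; the grasp point (between the pads) lies 19 mm behind it; z points along the fingers, y is the line along which they close (so a half turn about z gives the same grasp; the last joint's range is limited). The gripper opens to 94 mm and grips with 3 to 60 N. Pads are 16 mm wide; open, the fingers measure 119 mm over their backs; the gripper's body (75 mm by 177 mm) begins 78 mm behind the grasp point.
Start: joints at [1.23, 0.417, -0.01, 1.614, 0.005, 1.111, -0.053], TCP at [0.185, -0.597, 0.205] pointing down, gripper open.
Joint ranges: [-2.81, 2.81], [-0.39, 2.02], [-1.27, 1.25], [0.06, 2.57], [-1.19, 4.33], [0.19, 2], [-2.82, 2.82]. Speed limits (rad/s): [1.89, 1.89, 2.39, 2.39, 3.01, 3.01, 3.01].

## Interface

Orientations are given as a rotation vector (axis times angle).
In Python, from workcell import manip gives the robot as it stands.
- The arm moves only by the tool apply_moves, never from a script. Its argument "increments" is a list of rows, each an object of numbers: "hand": the finger opening in cm, from 0 to 9.4; "tx", "ty", "tz": the shift along the tool's x, y, z in cm; "yaw": the turn about the tool's z in rad. In form: [{"hand": .., "tx": .., "ty": .., "tz": .., "yaw": ..}, ...]. A call has 1 to 20 rows; each row shifts and turns the commanded pose from where the row before left it, along the tool's axes as they then stand; what a row does not reach is not made up. A row lasts 1/12 s, in which the tool goes at most 41.7 mm and 7.16 degrees, less where a joint would pass 70% of its speed; a pose out of reach is approached as far as the arm can. A call is refused whole if a number of a shift passes 4.17 or a number of a turn 0.125, either way. A call with a gripper value outside its range is refused whole. The fingers move at their own pace and stop on an object; "squeeze" is the grip in N (left out, the last holds). Time passes only in rows, so rows that do not move let the fingers close. It gives the time, the measured TCP pose, the force, the opening and the grip force at its end, in the units of the state.
- manip.get_state(): the state, without advancing time (a new reading comes with each control period).
- manip.grab_frame(name): name is "scene" or "top" or "wrist"; returns a dict with "image" (480x640x3 uint8, red, green, blue), "z_map" (480x640 float32, m along the optical axis (not along the pixel's ray), 0 where there is no reading), "intrinsics" (3x3 intrinsics, pixels), "xyz" and "orientation" of the camera in the world. Camera axes: x right, y down, z forward; pixel columns grow to the right and rows downward; lengths in m; the calibration is good to about 2 mm. The wrist camera is an equidistant fisheye: a pixel r from the principal point sees the ray r / f radians off the axis. A picture is of the moment at which its call begins.
- manip.sign_off(): hands the job in; it is judged then, once.
The state is a dict: "t": time; "joint_pos": joint angles; "qd": joint speeds; "joint_efforts": joint torques, N m; "position": TCP position; "tool_rot": TCP orientation; "force": force on the tool from outside, world axes, zero at the start; "torque": the same for the moment, N m; "finger_gap": opening from 0.0 (shut) to 1.0 (fully open); "finger_force": force on a finger pad.
Only numpy, scipy, OpenCV 4.12 (cv2) and the standard library are available. Lean on these libraries where they do the work, as an engineer would, in place of code of your own. Each camera call takes 0.05 s, during which the arm holds its last target. There are 200 camera calls.

## Task

Inspect the edge of the narrow chisel: first turn the viewer's focus knob until its pointer lines up with the index mark on the ring round it, and let go of the knob. Then draw the narrow chisel out of the rack and hold it up level over the viewer, its cutting edge centred over the lens and about 8 cm above it, touching neither viewer nor rack. Finish while still holding it there; leave the wide chisel in the rack and the other things where they are, and do not disturb the knob setting.

Things in the scene. Friction and masses are not known exactly. Their poses are not given: they have to be found in the camera images.
- viewer: Edge viewer, fixed: grey box 110 (x) x 200 (y) x 60 mm high. On top, at y = +60 mm, a black lens barrel 46 mm in diameter with a small screen behind it (x = +46 mm, y +16 to +96 mm, top 102 mm above the worktop); at y = -50 mm the focus knob, its top 94 mm above the worktop. Origin under its centre on the worktop, z up.
- lens (a point): Centre of the top of the viewer's lens barrel, 80 mm above the worktop; the lens looks straight up.
- pointer (a point): On the knob's vertical axis, at mid-height of its standing bar grip: 42 mm long, 12 mm thick, 22 mm high, top 11 mm above this point; foot 10 mm below it, on a disc 44 mm in diameter. Axes turn with the knob: x runs along the bar towards its pointer end (bright metal strip), z up.
- knob (a joint): Turn of the focus knob in rad, 0 to 2.4, growing anticlockwise seen from above; its friction (about 0.03 N m) holds it where it is left.
- index_ring: Fixed steel ring round the knob, 66 mm in diameter, 6 mm high, with one raised tab, the index mark. Origin on the knob's axis, 60 mm above the worktop; its x axis points to the mark. The knob is set when the x axis of pointer points the same way; at the start that is 0.5 to 1.5 rad further anticlockwise.
- rack: Fixed wooden rack, 150 (x) x 264 (y) x 152 mm high: a 36 mm thick board sloping at 45 degrees, its upper face 135 mm above the worktop, between two cheeks (y = +-125 mm). Tools stand in its slots at about 45 degrees, handles up towards -x, blades down towards +x and under a 10 mm dowel. Slots at y = -70 mm (narrow chisel), +10 (wide chisel), +80 (empty). Origin on the worktop.
- chisel_narrow: Narrow chisel, 260 mm, 0.14 to 0.21 kg: round pale wooden handle up to 34 mm thick from y = +16 to +130 mm, ferrule 28 mm thick below it, blade 12 mm wide with the edge at y = -130 mm. y runs from blade to handle; origin at mid-length on the underside. In the rack it stands in the slot by its ferrule, the 130 mm of blade in and below the board; drawn out along its axis.
- grip (a point): Point on the axis of the narrow chisel's handle, 55 mm from the chisel's origin towards the handle's end, at its centre of mass, 185 mm from the edge; the handle is 30 to 34 mm thick there. Axes as the chisel's.
- edge (a point): Middle of the narrow chisel's cutting edge.
- chisel_wide: Wide chisel, 290 mm long, with a red varnished handle 34 mm thick and a blade 24 mm wide, standing in the middle slot of the rack, 80 mm beside the narrow chisel; loose. Axes as the narrow chisel's. To be left there.
- scrub_brush: Wooden scrubbing brush, 62 x 150 x 34 mm, lying loose on the worktop among the work; to be left. Origin under its centre.
- plaster_shard8: Broken piece of white plaster, 48 x 56 x 23 mm, lying loose on the worktop; to be left.

How it is judged:
By the outcome, as a careful person would: the job done as asked, in the order asked, and still so for the second after the job is handed in, while the arm keeps its last pose, push and grip.
It also fails if it takes over 58 s, if anything falls off the work surface, if the arm or the gripper's body presses on something with over 40 N, if the wrist force passes 120 N, or if a joint passes its speed limit or range.

## Working session

There is one attempt and no reset: what is moved stays moved. The work goes in short steps, Python scripts to look and compute and a tool call to move; the robot and the scene stay as the last step left them, time stands still between calls to the robot, and variables do not carry over. Pictures are saved under pics/ and viewed, at most 10 in all, crops included, and the job is handed in when it is done.

Besides the shell and the picture viewer there is one more tool, called after "Call:" by a JSON object that holds its "method" and its "body", one argument or row to a line. apply_moves: Moves the arm, as the interface text tells. Its arguments: {"type":"object","properties":{"increments":{"type":"array"},"squeeze":{"type":"number"}},"required":["increments"]}

```bash
mkdir -p pics; cat > h.py <<'E'
import numpy as np, cv2
from scipy.spatial.transform import Rotation as R
from workcell import manip
def rot(o):
    o=np.asarray(o,float)
    if o.shape==(3,3): return o
    return R.from_rotvec(o).as_matrix() if o.size==3 else R.from_quat(o).as_matrix()
def cloud(f):
    z=f["z_map"];K=np.array(f["intrinsics"]);v,u=np.mgrid[:480,:640]
    p=np.stack([(u-K[0,2])/K[0,0]*z,(v-K[1,2])/K[1,1]*z,z],-1)
    w=p@rot(f["orientation"]).T+np.array(f["xyz"]); w[z==0]=np.nan
    return w
def save(n,im,s=1):
    im=cv2.resize(im,None,fx=s,fy=s); cv2.imwrite("pics/"+n,im[:,:,::-1])
E
python3 - <<'E'
from h import *
for n in ("scene","top"):
    f=manip.grab_frame(n); save(n+".png",f["image"]); np.save(n+"_w.npy",cloud(f)); np.save(n+"_i.npy",f["image"])
    print(n,f["xyz"],f["orientation"],f["intrinsics"])
print(manip.get_state())
E
```

```text
scene [-0.11421033  0.64926776  0.85559004] [-0.86924921  2.38795282 -1.24209316] [[557.97842864   0.         312.07635072]
 [  0.         557.97842864 228.3403926 ]
 [  0.           0.           1.        ]]
top [ 0.39040455 -0.15190192  1.12867153] [-2.12437943  2.155663   -0.15800092] [[515.58675024   0.         320.34948658]
 [  0.         515.58675024 245.22451148]
 [  0.           0.           1.        ]]
{'t': 0.1, 'joint_pos': array([ 1.22947054,  0.41790685, -0.01028814,  1.61411006,  0.0047458 ,
        1.11065104, -0.05298731]), 'qd': array([ 0.0011381 , -0.00073152, -0.00127378, -0.00080687, -0.00014184,
       -0.00093442, -0.0007943 ]), 'joint_efforts': array([ 1.79973464e-03, -8.52587986e+01,  6.40568007e-01, -4.26697004e+01,
       -4.88923711e-02,  1.64998969e-02, -3.61358150e-05]), 'position': array([ 0.18446923, -0.59681887,  0.20489419]), 'tool_rot': array([-3.10534701e+00, -4.69094205e-01,  4.47426536e-04]), 'force': array([ 0.16644856,  0.01525252, -0.3495793 ]), 'torque': array([-0.00303677,  0.03930991, -0.01903728]), 'finger_force': 0.0, 'finger_gap': 1.001094643167422}
```

View pics/scene.png

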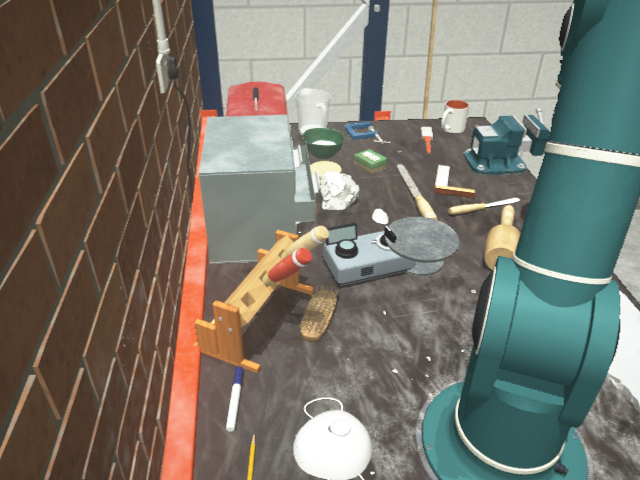

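View pics/top.png

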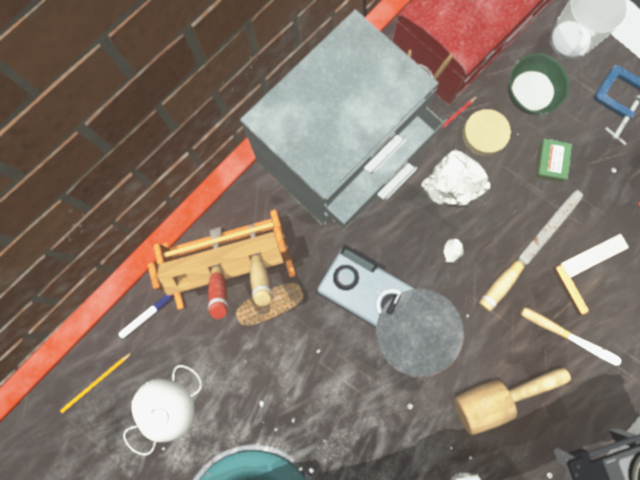

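The scene view shows the rack (~265,290), the pale narrow chisel handle end (320,235), the red wide one (300,260), the viewer (370,255) and a grey turntable disc (420,238) close to the knob (~388,238). In the top view the lens is at (345,278), the knob at (390,300), the turntable at (420,332) and the narrow handle at (260,280).

```bash
python3 - <<'E'
from h import *
w=np.load("top_w.npy");s=np.load("scene_w.npy")
for n,u,v in [("lens",345,278),("screen",360,260),("boxcornerA",322,291),("boxtop",365,290),("knob",390,300),("disc",420,332),("discR",460,332),("discT",420,292),("discL",380,332),("discB",420,372),("handle end",263,299),("handle mid",260,275),("handle low",257,260),("red",218,310),("cheekR",278,225),("cheekR2",292,270),("cheekL",153,270),("boardc",220,262),("furn",340,120),("furncorner",330,215),("brush",270,308),("shard",453,250)]:
    print(n,np.round(w[v,u],3))
for n,u,v in [("s handle end",322,234),("s handle mid",305,245),("lens",347,245),("disc",425,238),("knob",388,238)]: print(n,np.round(s[v,u],3))
it=np.load("top_i.npy")[225:385,290:470]; is_=np.load("scene_i.npy")[205:290,300:470]
a=cv2.resize(it,(450,400),interpolation=cv2.INTER_CUBIC);b=cv2.resize(is_,(340,400)[:1]+(170,),interpolation=cv2.INTER_CUBIC)
c=np.zeros((400,790,3),np.uint8);c[:,:450]=a;c[:170,450:]=b
save("crop1.png",c)
# disc mask by height
z=w[...,2]
for lo,hi in [(.05,.07),(.07,.085),(.085,.1),(.1,.12),(.12,.15)]:
    m=(z>lo)&(z<hi); m[:, :300]=0; m[:225]=0; m[385:]=0; m[:,480:]=0
    P=w[m]; print(lo,hi,m.sum(), P.mean(0) if m.sum() else '',np.ptp(P,axis=0) if m.sum() else '')
E
```

```text
lens [ 0.483 -0.197  0.083]
screen [ 0.518 -0.228  0.089]
boxcornerA [ 0.459 -0.15   0.058]
boxtop [ 0.459 -0.239  0.064]
knob [ 0.437 -0.288  0.072]
disc [ 0.372 -0.346  0.074]
discR [ 0.371 -0.426  0.076]
discT [ 0.453 -0.35   0.075]
discL [ 0.373 -0.266  0.075]
discB [ 0.294 -0.343  0.075]
handle end [ 0.436 -0.047  0.224]
handle mid [ 0.48  -0.038  0.197]
handle low [ 0.513 -0.027  0.155]
red [0.417 0.031 0.228]
cheekR [ 0.594 -0.061  0.085]
cheekR2 [ 0.508 -0.086  0.016]
cheekL [0.497 0.172 0.151]
boardc [0.511 0.044 0.15 ]
furn [ 0.75  -0.187  0.254]
furncorner [ 0.604 -0.168  0.128]
brush [ 0.427 -0.038  0.016]
shard [ 0.546 -0.437  0.015]
s handle end [ 0.433 -0.039  0.224]
s handle mid [ 0.462 -0.021  0.194]
lens [ 0.483 -0.195  0.084]
disc [ 0.365 -0.346  0.076]
knob [ 0.433 -0.29   0.075]
0.05 0.07 2994 [ 0.46029992 -0.23321117  0.0599271 ] [0.26342509 0.29174962 0.01970055]
0.07 0.085 6447 [ 0.38105475 -0.33407414  0.0749055 ] [0.25666619 0.26056367 0.01484955]
0.085 0.1 361 [ 0.48927258 -0.25041828  0.09387402] [0.13982103 0.1168178  0.0149046 ]
0.1 0.12 38 [ 0.54476398 -0.21676741  0.10399994] [0.07994522 0.07099858 0.01867316]
0.12 0.15 15 [ 0.58078635 -0.19386366  0.13018223] [0.00855202 0.01191655 0.02868257]
```

View pics/crop1.png

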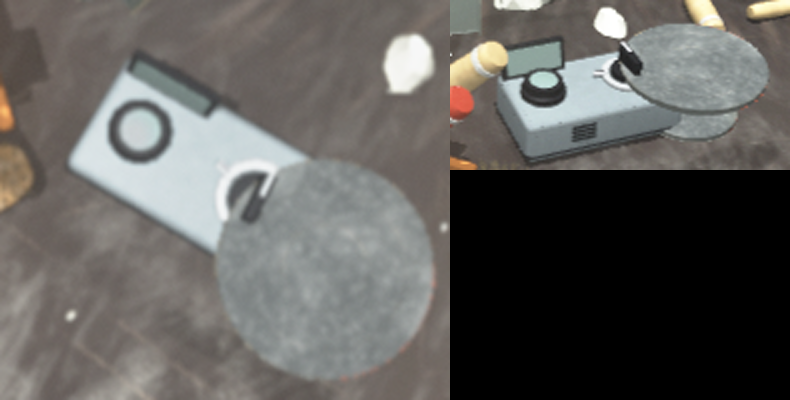

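Crop: lens at crop (140,131), white index ring centred at about (250,195) with its tab to the upper left (222,168), and the bar running from (248,218) to its pointer end (270,180). The turntable top (z≈75 mm) reaches almost to the knob. Next I move above the knob for a closer look.

Call:
{"method": "apply_moves", "body": {
  "increments": [
    {"tx":2.36,"ty":-1.56,"tz":-0.3},
    {"tx":2.36,"ty":-1.56,"tz":-0.3},
    {"tx":2.36,"ty":-1.56,"tz":-0.3},
    {"tx":2.36,"ty":-1.56,"tz":-0.3},
    {"tx":2.36,"ty":-1.56,"tz":-0.3},
    {"tx":2.36,"ty":-1.56,"tz":-0.3},
    {"tx":2.36,"ty":-1.56,"tz":-0.3},
    {"tx":2.36,"ty":-1.56,"tz":-0.3},
    {"tx":2.36,"ty":-1.56,"tz":-0.3},
    {"tx":2.36,"ty":-1.56,"tz":-0.3},
    {"tx":2.36,"ty":-1.56,"tz":-0.3},
    {"tx":2.36,"ty":-1.56,"tz":-0.3},
    {"tx":2.36,"ty":-1.56,"tz":-0.3},
    {"tx":2.36,"ty":-1.56,"tz":-0.3},
    {"yaw":0.12,"hand":4.5},
    {"yaw":0.12},
    {"yaw":0.12},
    {"yaw":0.12},
    {"yaw":0.12},
    {"yaw":0.12}
  ]
}}

```text
$.increments[0]: bad value
```

```bash
python3 - <<'E'
from h import *
f=manip.grab_frame("wrist"); save("w1.png",f["image"])
np.savez("w1.npz",**{k:np.array(v) for k,v in f.items()})
print(f["xyz"],f["orientation"],f["intrinsics"]); s=manip.get_state();print(s["t"],s["position"],s["tool_rot"],s["joint_pos"],s["finger_gap"])
E
```

```text
[ 0.24725982 -0.57847682  0.38394024] [ 2.37429806 -1.75092458 -0.20488901] [[371.64829954   0.         315.14118818]
 [  0.         371.64829954 242.20238178]
 [  0.           0.           1.        ]]
0.15 [ 0.18449535 -0.59689139  0.2050091 ] [-3.10557044e+00 -4.69069431e-01  3.44005620e-04] [ 1.22947696  0.41780839 -0.01028073  1.613983    0.00471771  1.11065049
 -0.05299794] 1.004942490813915
```

View pics/w1.png

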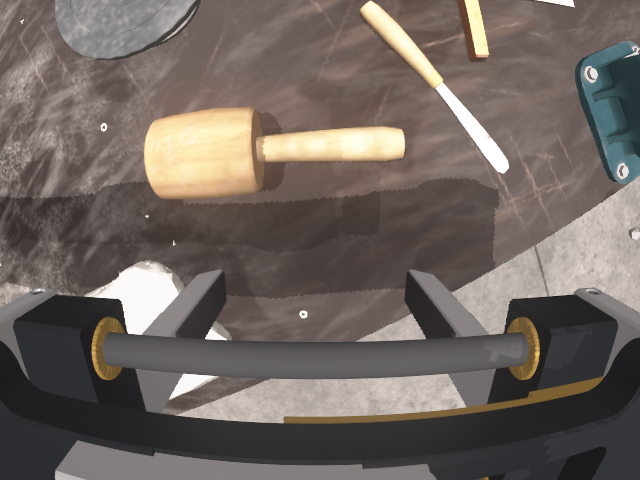

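The move was refused (rows seem to need every field), so this is only the start pose: mallet (205,150), fingertips at (215,275) and (415,275). I'll resend it with full rows.

Call:
{"method": "apply_moves", "body": {
  "increments": [
    {"hand":9.4,"tx":2.36,"ty":-1.56,"tz":-0.3,"yaw":0},
    {"hand":9.4,"tx":2.36,"ty":-1.56,"tz":-0.3,"yaw":0},
    {"hand":9.4,"tx":2.36,"ty":-1.56,"tz":-0.3,"yaw":0},
    {"hand":9.4,"tx":2.36,"ty":-1.56,"tz":-0.3,"yaw":0},
    {"hand":9.4,"tx":2.36,"ty":-1.56,"tz":-0.3,"yaw":0},
    {"hand":9.4,"tx":2.36,"ty":-1.56,"tz":-0.3,"yaw":0},
    {"hand":9.4,"tx":2.36,"ty":-1.56,"tz":-0.3,"yaw":0},
    {"hand":9.4,"tx":2.36,"ty":-1.56,"tz":-0.3,"yaw":0},
    {"hand":9.4,"tx":2.36,"ty":-1.56,"tz":-0.3,"yaw":0},
    {"hand":9.4,"tx":2.36,"ty":-1.56,"tz":-0.3,"yaw":0},
    {"hand":9.4,"tx":2.36,"ty":-1.56,"tz":-0.3,"yaw":0},
    {"hand":9.4,"tx":2.36,"ty":-1.56,"tz":-0.3,"yaw":0},
    {"hand":4.5,"tx":0,"ty":0,"tz":0,"yaw":0.12},
    {"hand":4.5,"tx":0,"ty":0,"tz":0,"yaw":0.12},
    {"hand":4.5,"tx":0,"ty":0,"tz":0,"yaw":0.12},
    {"hand":4.5,"tx":0,"ty":0,"tz":0,"yaw":0.12},
    {"hand":4.5,"tx":0,"ty":0,"tz":0,"yaw":0.12},
    {"hand":4.5,"tx":0,"ty":0,"tz":0,"yaw":0.12},
    {"hand":4.5,"tx":0,"ty":0,"tz":0,"yaw":0},
    {"hand":4.5,"tx":0,"ty":0,"tz":0,"yaw":0}
  ]
}}

```text
t: 1.82
position: [0.3998, -0.3345, 0.2413]
tool_rot: [-3.074, 0.649, 0.001]
force: [-0.3, 0.1, -0.1]
finger_gap: 0.491
finger_force: 0.0
```

```bash
python3 - <<'E'
from h import *
f=manip.grab_frame("wrist"); save("w2.png",f["image"])
np.savez("w2.npz",**{k:np.array(v) for k,v in f.items()})
print(f["xyz"],f["orientation"]); s=manip.get_state();print(s["t"],s["position"],s["tool_rot"],s["joint_pos"],s["finger_gap"])
E
```

```text
[ 0.45993323 -0.3619881   0.42034415] [ 1.63824214 -2.51522659 -0.29239686]
1.8667 [ 0.39984077 -0.33449565  0.24132091] [-3.07395827e+00  6.47825062e-01  5.00195241e-04] [ 0.73336057  0.20025603 -0.10975367  1.82460904  0.02425773  1.11835333
 -1.37104032] 0.4801082082090181
```

View pics/w2.png

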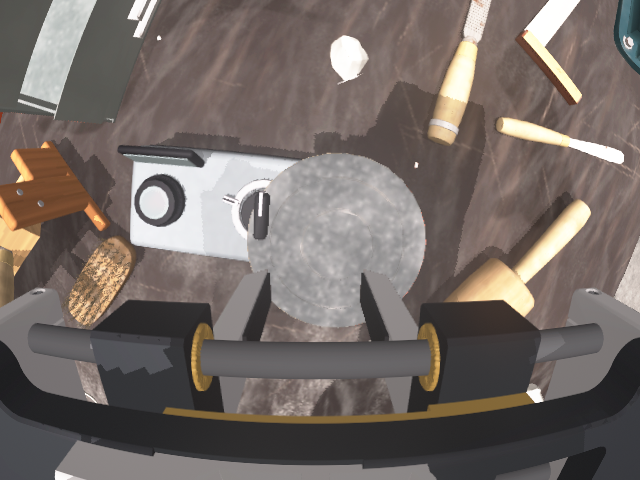

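The wrist view shows the bar from (260,237) to (264,192) with its bright strip at the upper end (262,203), the ring tab at (228,199) and the lens at (159,200). The turntable edge passes just under the bar. Now casting rays.

```bash
cat >> h.py <<'E'
def ray(f,uv,z):
    K=np.array(f["intrinsics"]);uv=np.atleast_2d(np.array(uv,float))
    d=(uv-K[:2,2])/K[0,0]; r=np.linalg.norm(d,axis=1,keepdims=True)
    c=np.hstack([np.sinc(r/np.pi)*d,np.cos(r)])@rot(f["orientation"]).T
    o=np.array(f["xyz"]); return o+c*((z-o[2])/c[:,2:])
E
python3 - <<'E'
from h import *
f=dict(np.load("w2.npz"));im=f["image"];g=im.max(2).astype(int)
def comp(m,seed):
    n,l,st,c=cv2.connectedComponentsWithStats(m.astype(np.uint8)); 
    ys,xs=np.nonzero(m); i=np.argmin((xs-seed[0])**2+(ys-seed[1])**2); k=l[ys[i],xs[i]]
    return np.argwhere(l==k)[:,::-1],st[k]
# lens: dark barrel
p,st=comp(g<60,(145,215)); (c,r)=cv2.minEnclosingCircle(p.astype(np.float32)); print("lens px",c,r,st); print("lens",ray(f,c,.08))
# bar
m=g<50; m[:185]=0;m[245:]=0;m[:,:250]=0;m[:,275:]=0
p,st=comp(m,(263,225)); q=cv2.minAreaRect(p.astype(np.float32));print("bar",q,st)
b=(g>190); b[:185]=0;b[245:]=0;b[:,:255]=0;b[:,272:]=0
p,st=comp(b,(262,203));print("strip",st,p.mean(0)); P=ray(f,p,.094);print(P.mean(0),P.min(0),P.max(0));
d=P[:,:2]-P[:,:2].mean(0);w,V=np.linalg.eigh(d.T@d);print("strip ang",np.degrees(np.arctan2(V[1,1],V[0,1])),np.sqrt(w/len(d)))
print("bar ends",ray(f,[[264,192],[260,238]],.094))
print("tab",ray(f,[[224,197],[236,204]],.066))
crop=im[150:270,110:310]; save("c2.png",cv2.resize(crop,(800,480),interpolation=cv2.INTER_CUBIC))
E
```

```text
lens px (169.0, 219.0) 9.999999747378752e-05 [169 219   1   1   1]
lens [[ 0.46586161 -0.20806901  0.08      ]]Traceback (most recent call last):
  File "<stdin>", line 11, in <module>
  File "<stdin>", line 5, in comp
    return _wrapfunc(a, 'argmin', axis=axis, out=out, **kwds)
    return bound(*args, **kwds)
ValueError: attempt to get argmin of an empty sequence
```

```bash
python3 - <<'E'
from h import *
f=dict(np.load("w2.npz"));im=f["image"]
crop=im[150:270,110:310]; save("c2.png",cv2.resize(crop,(800,480),interpolation=cv2.INTER_CUBIC))
g=im.max(2); print(g[215,250:280], g[200,130:185:3])
E
```

```text
[164 199 201 178  82  84  93  97 216 255 255 234  94  88  80  74  69  66
  73 168 169 166 162 160 159 151 145 160 160 161] [112 230  82 151 232 232 232 233 235 235 235 235 240  99 100  61  64  76
  74]
```

View pics/c2.png

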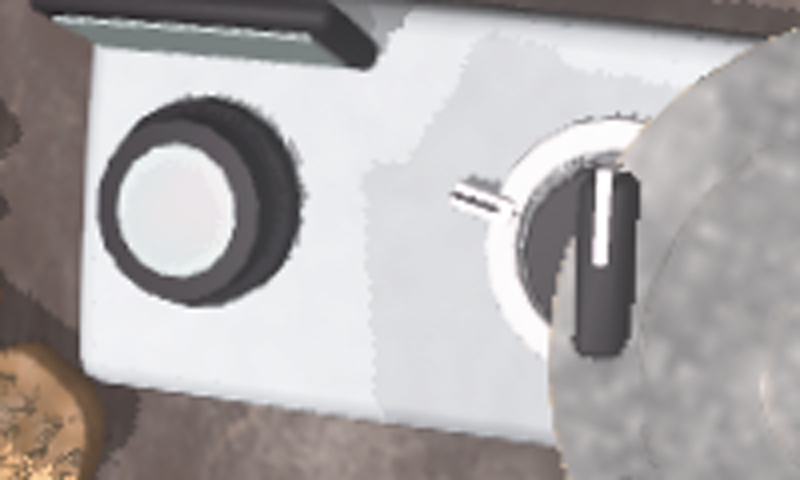

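```bash
python3 - <<'E'
from h import *
f=dict(np.load("w2.npz"))
px=lambda a:np.array(a)/4+[110,150]-.4
L=ray(f,px([179,209]),.08)[0];rc=ray(f,px([600,228]),.066)[0]
s=ray(f,px([[604,170],[600,265]]),.094); t=ray(f,px([[455,194],[512,209]]),.066)
tail=ray(f,px([[578,345],[606,350]]),.094)
side=ray(f,px([[580,260],[623,260]]),.094)
print("lens",L,"ringc",rc,np.linalg.norm((L-rc)[:2]))
print("strip",s,"tab",t,"tail",tail,"side",side)
a=lambda v:np.degrees(np.arctan2(v[1],v[0]))
k=s[0]; u=(s[0]-s[1])/np.linalg.norm(s[0]-s[1]); K=k-.021*u
print("ptr ang",a(u),"knob from tip",K,"dist lens",np.linalg.norm((L-K)[:2]))
print("tab ang",a(t[0]-t[1]),"from K",a(t[0]-K),"from rc",a(t[0]-rc),"viewer y ang",a(L-K),a(L-rc), np.linalg.norm((t[0]-K)[:2]))
# top-cam lens, screen top centre
st=ray(f,px([[40,8],[325,8]]),.102);print("screen",st,a(st[0]-st[1]))
e=ray(f,px([[85,360],[550,440]]),.06);print("box edge",a(e[0]-e[1]))
E
```

```text
lens [ 0.48774343 -0.2015311   0.08      ] ringc [ 0.43779512 -0.29328149  0.066     ] 0.10446514748355633
strip [[ 0.45093994 -0.30505877  0.094     ]
 [ 0.43198325 -0.29512799  0.094     ]] tab [[ 0.46041255 -0.26401802  0.066     ]
 [ 0.45105549 -0.27545409  0.066     ]] tail [[ 0.41749591 -0.28258007  0.094     ]
 [ 0.41383597 -0.28796668  0.094     ]] side [[ 0.43487973 -0.29146741  0.094     ]
 [ 0.43086793 -0.3003655   0.094     ]]
ptr ang -27.64855310853301 knob from tip [ 0.43233791 -0.29531378  0.094     ] dist lens 0.10892640818547598
tab ang 50.70974415950222 from K 48.10551596464109 from rc 52.29992937309199 viewer y ang 59.425992285394436 61.43641834741739 0.04204295199177998
screen [[ 0.54471624 -0.19972526  0.102     ]
 [ 0.51061746 -0.2646212   0.102     ]] 62.28086919015663
box edge 56.967745296964395
```

Knob axis at about (0.433,-0.295), lens (0.486,-0.199), pointer at -27.6°, mark at about 50°. The lens-to-knob distance and tab radius agree with the given sizes. Descending on the bar.

Call:
{"method": "apply_moves", "body": {
  "increments": [
    {"hand":4.5,"tx":0,"ty":0,"tz":0,"yaw":0.067},
    {"hand":4.5,"tx":0.36,"ty":-1.67,"tz":1.0,"yaw":0},
    {"hand":4.5,"tx":0.36,"ty":-1.67,"tz":1.0,"yaw":0},
    {"hand":4.5,"tx":0.36,"ty":-1.67,"tz":1.0,"yaw":0},
    {"hand":4.5,"tx":0,"ty":0,"tz":2,"yaw":0},
    {"hand":4.5,"tx":0,"ty":0,"tz":2,"yaw":0},
    {"hand":4.5,"tx":0,"ty":0,"tz":2,"yaw":0},
    {"hand":4.5,"tx":0,"ty":0,"tz":2,"yaw":0},
    {"hand":4.5,"tx":0,"ty":0,"tz":2,"yaw":0},
    {"hand":4.5,"tx":0,"ty":0,"tz":1.5,"yaw":0},
    {"hand":4.5,"tx":0,"ty":0,"tz":0.7,"yaw":0},
    {"hand":4.5,"tx":0,"ty":0,"tz":0.7,"yaw":0},
    {"hand":4.5,"tx":0,"ty":0,"tz":0,"yaw":0},
    {"hand":4.5,"tx":0,"ty":0,"tz":0,"yaw":0}
  ],
  "squeeze": 10
}}

```text
t: 3.03
position: [0.433, -0.2955, 0.0828]
tool_rot: [3.049, -0.756, 0.0]
force: [-0.7, 0.2, 0.2]
finger_gap: 0.48
finger_force: 0.0
```

Call:
{"method": "apply_moves", "body": {
  "increments": [
    {"hand":3,"tx":0,"ty":0,"tz":0.1,"yaw":0},
    {"hand":2,"tx":0,"ty":0,"tz":0,"yaw":0},
    {"hand":1.5,"tx":0,"ty":0,"tz":0,"yaw":0},
    {"hand":0.8,"tx":0,"ty":0,"tz":0,"yaw":0},
    {"hand":0.8,"tx":0,"ty":0,"tz":0,"yaw":0},
    {"hand":0.8,"tx":0,"ty":0,"tz":0,"yaw":0},
    {"hand":0.8,"tx":0,"ty":0,"tz":0,"yaw":0},
    {"hand":0.8,"tx":0,"ty":0,"tz":0,"yaw":0}
  ],
  "squeeze": 10
}}

```text
t: 3.7
position: [0.4333, -0.2949, 0.0816]
tool_rot: [-3.049, 0.757, -0.001]
force: [1.3, 5.2, 4.5]
finger_gap: 0.124
finger_force: 10.0
```

Call:
{"method": "apply_moves", "body": {
  "increments": [
    {"hand":0.8,"tx":0,"ty":0,"tz":0,"yaw":-0.09},
    {"hand":0.8,"tx":0,"ty":0,"tz":0,"yaw":-0.09},
    {"hand":0.8,"tx":0,"ty":0,"tz":0,"yaw":-0.09},
    {"hand":0.8,"tx":0,"ty":0,"tz":0,"yaw":-0.09},
    {"hand":0.8,"tx":0,"ty":0,"tz":0,"yaw":-0.09},
    {"hand":0.8,"tx":0,"ty":0,"tz":0,"yaw":-0.09},
    {"hand":0.8,"tx":0,"ty":0,"tz":0,"yaw":-0.09},
    {"hand":0.8,"tx":0,"ty":0,"tz":0,"yaw":-0.09},
    {"hand":0.8,"tx":0,"ty":0,"tz":0,"yaw":-0.09},
    {"hand":0.8,"tx":0,"ty":0,"tz":0,"yaw":-0.09},
    {"hand":0.8,"tx":0,"ty":0,"tz":0,"yaw":-0.09},
    {"hand":0.8,"tx":0,"ty":0,"tz":0,"yaw":-0.09},
    {"hand":0.8,"tx":0,"ty":0,"tz":0,"yaw":-0.09},
    {"hand":0.8,"tx":0,"ty":0,"tz":0,"yaw":-0.09},
    {"hand":0.8,"tx":0,"ty":0,"tz":0,"yaw":-0.09},
    {"hand":0.8,"tx":0,"ty":0,"tz":0,"yaw":0},
    {"hand":0.8,"tx":0,"ty":0,"tz":0,"yaw":0},
    {"hand":0.8,"tx":0,"ty":0,"tz":0,"yaw":0}
  ]
}}

```text
t: 5.2
position: [0.4318, -0.293, 0.0809]
tool_rot: [-2.849, -1.314, 0.002]
force: [-7.0, 16.3, 10.9]
finger_gap: 0.126
finger_force: 10.0
```

Call:
{"method": "apply_moves", "body": {
  "increments": [
    {"hand":2,"tx":0,"ty":0,"tz":0,"yaw":0},
    {"hand":3,"tx":0,"ty":0,"tz":0,"yaw":0},
    {"hand":3.5,"tx":0,"ty":0,"tz":0,"yaw":0},
    {"hand":3.5,"tx":0,"ty":0,"tz":0,"yaw":0},
    {"hand":3.5,"tx":0,"ty":0,"tz":-1,"yaw":0},
    {"hand":3.5,"tx":0,"ty":0,"tz":-2,"yaw":0},
    {"hand":3.5,"tx":-1,"ty":0,"tz":-2,"yaw":0},
    {"hand":3.5,"tx":-2,"ty":0,"tz":-2,"yaw":0},
    {"hand":3.5,"tx":-2,"ty":0,"tz":-1,"yaw":0},
    {"hand":3.5,"tx":-2,"ty":0,"tz":0,"yaw":0},
    {"hand":3.5,"tx":0,"ty":0,"tz":0,"yaw":0},
    {"hand":3.5,"tx":0,"ty":0,"tz":0,"yaw":0}
  ]
}}

```text
t: 6.2
position: [0.3868, -0.3494, 0.1622]
tool_rot: [2.854, 1.311, 0.0]
force: [0.7, 0.3, -0.6]
finger_gap: 0.372
finger_force: 0.0
```

```bash
python3 - <<'E'
from h import *
f=manip.grab_frame("wrist")
np.savez("w3.npz",**{k:np.array(v) for k,v in f.items()})
s=manip.get_state();print(s["t"],s["position"],s["tool_rot"],s["joint_pos"])
# predict pixel of knob
K=f["intrinsics"];p=rot(f["orientation"]).T@(np.array([.433,-.295,.08])-f["xyz"]);r=np.hypot(*p[:2]);th=np.arctan2(r,p[2])
u=K[:2,2]+p[:2]/r*th*K[0,0];print(u);x,y=(u.astype(int)-[60,45]).clip(0);print(x,y)
save("c3.png",cv2.resize(f["image"][y:y+90,x:x+120],(800,600),interpolation=cv2.INTER_CUBIC))
E
```

```text
6.25 [ 0.38746786 -0.34848615  0.1618963 ] [2.85385702e+00 1.31284322e+00 4.09578729e-04] [ 1.03661939  0.31029568 -0.43036188  1.90351424  0.15601683  0.95992456
 -0.17389842]
[313.98456283 147.64615335]
253 102
```

View pics/c3.png

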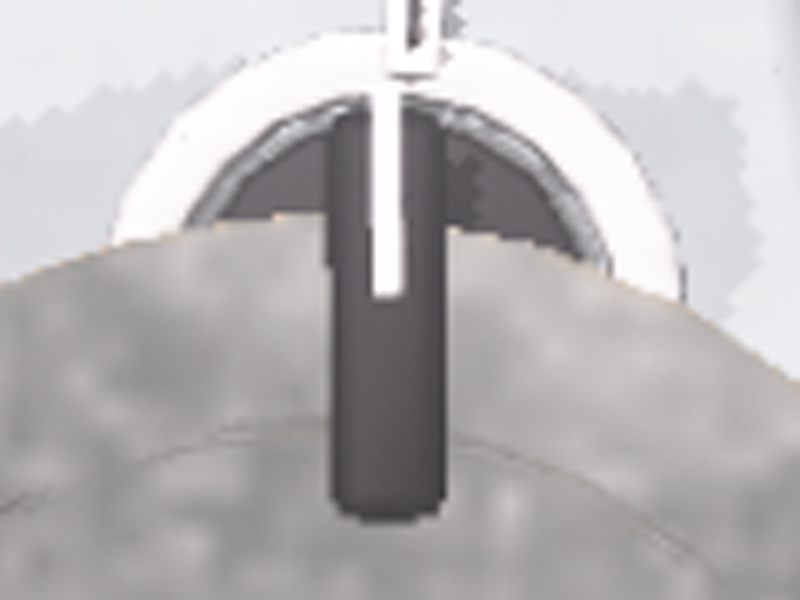

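The bar runs vertically in the crop at x≈387 and the tab sits at x≈413, so the pointer is a few degrees too far anticlockwise. I'll measure it numerically.

```bash
python3 - <<'E'
from h import *
from scipy.optimize import least_squares
f=dict(np.load("w3.npz"));im=f["image"];
px=lambda a:np.array(a)/6.667+[253,102]-.42
# outer ring edge points from crop (read), plus subpixel row/col scans
o=px([[113,240],[150,175],[205,110],[270,60],[330,35],[520,60],[580,98],[640,165],[672,225],[682,290]])
P=ray(f,o,.066)[:,:2]
s=least_squares(lambda q:np.hypot(*(P-q).T)-.033,P.mean(0)); C=s.x
s2=least_squares(lambda q:np.hypot(*(P-q[:2]).T)-q[2],[*C,.033]);print("ring",C,np.abs(s.fun).max(),s2.x)
g=im.min(2); 
for v in range(92,114): print(v,g[v,304:326])
a=lambda v:np.degrees(np.arctan2(v[1],v[0]))
st=ray(f,px([[386,95],[388,295]]),.094);print("strip ang",a(st[0]-st[1]),"from C",a(st[0][:2]-C))
t=ray(f,px([[413,20],[413,70]]),.066);print("tab",a(t[0][:2]-C),a(t[1][:2]-C),np.hypot(*(t[0][:2]-C)))
E
```

```text
ring [ 0.43024354 -0.29560501] 0.0009370984417191031 [ 0.43130431 -0.29460677  0.03193324]
92 [236 236 237 236 236 236 236 233 247 253 248 226 233 245 244 240 225 235
 235 235 236 236]
93 [235 235 236 236 236 235 235 221 252 255 254 200 212 250 255 254 206 235
 235 235 236 236]
94 [234 234 235 235 235 235 232 215 253 255 252 127 136 234 255 254 216 235
 235 235 236 236]
95 [234 234 235 235 235 235 230 224 252 255 249 118 133 217 254 253 192 235
 235 235 236 236]
96 [233 233 233 233 233 234 234 231 253 255 249 118 137 223 254 253 159 211
 235 235 236 236]
97 [233 233 232 232 232 234 235 235 254 255 243 119 155 244 255 251 166 175
 206 233 236 236]
98 [232 233 232 232 232 234 229 238 254 255 232 118 180 252 255 248 174 175
 220 233 235 235]
99 [232 232 233 232 233 234 232 244 254 254 228 118 169 249 255 237 178 223
 233 234 234 235]
100 [233 232 232 232 233 233 233 250 255 254 228 118 192 253 255 228 176 196
 233 234 234 234]
101 [232 232 233 232 232 233 225 250 255 254 201 118 190 253 255 218 174 174
 193 231 234 234]
102 [232 233 233 233 232 233 223 252 255 250 156 118 226 255 255 20
[... 486 characters left out ...]
219 234 236 235]
108 [254 255 253 253 253 255 250 253 255 243 110 114 229 255 247 237 254 254
 243 250 228 219]
109 [255 253 253 253 253 253 241 253 255 248 181 239 254 254 241 195 253 252
 252 251 254 251]
110 [253 252 253 252 252 252 242 253 255 255 255 254 254 254 237 199 207 252
 253 253 253 252]
111 [251 251 251 251 251 251 245 254 255 255 254 254 254 253 234 212 252 252
 252 252 252 252]
112 [250 250 250 249 249 249 242 236 242 248 250 251 251 251 237 251 251 251
 251 251 252 252]
113 [249 249 249 249 249 249 240 202 161 147 142 153 168 183 219 249 250 250
 250 250 251 251]
strip ang 49.86054089672804 from C 50.70137275409329
tab 45.94000072719391 45.28570771791845 0.034790866613800445
```

Call:
{"method": "apply_moves", "body": {
  "increments": [
    {"hand":4,"tx":2,"ty":-0.1,"tz":0,"yaw":0},
    {"hand":4,"tx":2,"ty":-0.1,"tz":1,"yaw":0},
    {"hand":4,"tx":2,"ty":0,"tz":2,"yaw":0},
    {"hand":4,"tx":1,"ty":0,"tz":2,"yaw":0},
    {"hand":4,"tx":0,"ty":0,"tz":2,"yaw":0},
    {"hand":4,"tx":0,"ty":0,"tz":1,"yaw":0},
    {"hand":4,"tx":0,"ty":0,"tz":0,"yaw":0},
    {"hand":2.5,"tx":0,"ty":0,"tz":0,"yaw":0},
    {"hand":1.8,"tx":0,"ty":0,"tz":0,"yaw":0},
    {"hand":0.8,"tx":0,"ty":0,"tz":0,"yaw":0},
    {"hand":0.8,"tx":0,"ty":0,"tz":0,"yaw":0},
    {"hand":0.8,"tx":0,"ty":0,"tz":0,"yaw":0},
    {"hand":0.8,"tx":0,"ty":0,"tz":0,"yaw":0},
    {"hand":0.8,"tx":0,"ty":0,"tz":0,"yaw":0}
  ]
}}

```text
t: 7.42
position: [0.4308, -0.2939, 0.0819]
tool_rot: [-2.853, -1.313, 0.001]
force: [-6.0, 4.5, 9.7]
finger_gap: 0.125
finger_force: 10.0
```

Call:
{"method": "apply_moves", "body": {
  "increments": [
    {"hand":0.8,"tx":0,"ty":0,"tz":0,"yaw":0.035},
    {"hand":0.8,"tx":0,"ty":0,"tz":0,"yaw":0.035},
    {"hand":0.8,"tx":0,"ty":0,"tz":0,"yaw":0},
    {"hand":0.8,"tx":0,"ty":0,"tz":0,"yaw":0},
    {"hand":0.8,"tx":0,"ty":0,"tz":0,"yaw":0}
  ]
}}

```text
t: 7.83
position: [0.4308, -0.2939, 0.082]
tool_rot: [-2.898, -1.212, 0.001]
force: [-5.7, 4.5, 9.3]
finger_gap: 0.127
finger_force: 10.0
```

Call:
{"method": "apply_moves", "body": {
  "increments": [
    {"hand":2,"tx":0,"ty":0,"tz":0,"yaw":0},
    {"hand":3,"tx":0,"ty":0,"tz":0,"yaw":0},
    {"hand":3.5,"tx":0,"ty":0,"tz":0,"yaw":0},
    {"hand":3.5,"tx":0,"ty":0,"tz":0,"yaw":0},
    {"hand":3.5,"tx":0,"ty":0,"tz":-1,"yaw":0},
    {"hand":3.5,"tx":0,"ty":0,"tz":-2,"yaw":0},
    {"hand":3.5,"tx":-1,"ty":0,"tz":-2,"yaw":0},
    {"hand":3.5,"tx":-2,"ty":0,"tz":-2,"yaw":0},
    {"hand":3.5,"tx":-2,"ty":0,"tz":-1,"yaw":0},
    {"hand":3.5,"tx":-2,"ty":0,"tz":0,"yaw":0},
    {"hand":3.5,"tx":0,"ty":0,"tz":0,"yaw":0},
    {"hand":3.5,"tx":0,"ty":0,"tz":0,"yaw":0}
  ]
}}

```text
t: 8.83
position: [0.3817, -0.3446, 0.1621]
tool_rot: [2.898, 1.21, 0.0]
force: [-0.2, 0.3, 0.7]
finger_gap: 0.372
finger_force: 0.0
```

```bash
python3 - <<'E'
from h import *
f=manip.grab_frame("wrist")
np.savez("w4.npz",**{k:np.array(v) for k,v in f.items()})
s=manip.get_state();print(s["t"],s["position"],s["tool_rot"])
K=f["intrinsics"];p=rot(f["orientation"]).T@(np.array([.433,-.295,.08])-f["xyz"]);r=np.hypot(*p[:2]);th=np.arctan2(r,p[2])
u=K[:2,2]+p[:2]/r*th*K[0,0];x,y=(u.astype(int)-[60,60]).clip(0);print(u,x,y)
save("c4.png",cv2.resize(f["image"][y:y+90,x:x+120],(800,600),interpolation=cv2.INTER_CUBIC))
g=f["image"].min(2)
for v in range(90,150,3): print(v,g[v,302:328])
E
```

```text
8.8833 [ 0.38235591 -0.34382572  0.16191788] [2.89805677e+00 1.21228909e+00 4.10770165e-04]
[316.76515016 147.68835705] 256 87
90 [236 236 236 236 236 237 235 235 235 235 235 235 235 235 234 232 232 233
 235 234 235 235 235 235 235 235]
93 [235 235 236 236 236 236 236 235 235 254 255 253 193 212 251 255 253 227
 235 235 235 235 235 235 235 236]
96 [234 234 232 234 235 234 234 234 228 253 255 245 117 147 233 254 252 162
 212 235 235 235 235 235 235 235]
99 [232 232 232 232 232 232 234 231 224 253 255 245 117 152 229 253 251 154
 179 233 234 234 235 234 234 234]
102 [232 232 232 232 232 232 232 223 222 254 255 246 117 166 248 255 249 175
 178 228 233 233 233 233 233 233]
105 [232 232 232 232 232 232 232 232 228 254 255 232 118 164 247 255 248 174
 175 173 233 235 235 235 235 235]
108 [250 249 250 254 251 251 254 254 246 253 253 219 110 131 236 255 244 252
 254 254 254 253 251 248 244 230]
111 [252 252 252 252 252 252 252 251 241 253 255 255 254 254 254 253 242 251
 251 251 251 252 252 252 252 252]
114 [249 249 249 248 248 248 248 248 248 248 249 235 201 197 220 248 249 249
 249 249 249
[... 542 characters left out ...]

  85  81  79  84  86  86  86  94]
132 [106 107 102  83  84  89  96 100 101 139 251 255 255 252 140  99  97  90
  85  81  79  83  85  85  85  86]
135 [169 169 155  80  82  88  94 100 100 138 251 255 255 251 129  97  95  89
  83  80  78  82  84  84  84  85]
138 [193 197 177  80  82  87  94  99  99 138 251 255 255 252 139  96  93  88
  82  79  77 171 197 198 197 196]
141 [196 195 173  79  80  87  93  98  98 138 251 255 255 252 138  93  93  86
  81  78  76 173 199 199 198 197]
144 [195 193 169  77  80  86  91  96  97 137 251 255 255 251 132  93  91  84
  79  77  75 168 193 193 192 192]
147 [194 192 167  78  79  85  91  96  96  96  90  92  95  94  92  91  89  84
  78  76  74 154 176 175 175 177]
```

View pics/c4.png

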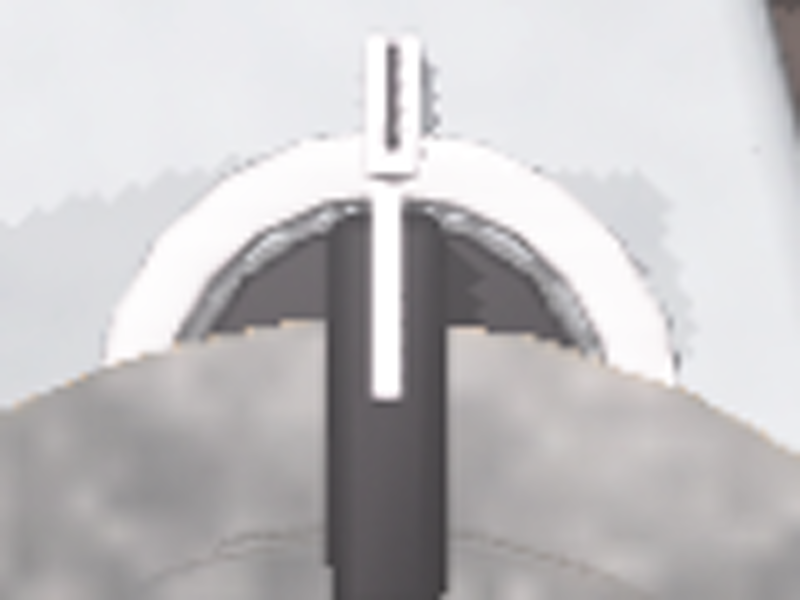

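The crop shows the tab (≈392,105) and the strip (≈387,300) collinear and parallel, so the knob is set and released. Next I locate the narrow chisel from the stored clouds.

```bash
python3 - <<'E'
from h import *
from scipy.optimize import least_squares
Ps=[]
for n in("top","scene"):
    w=np.load(n+"_w.npy");i=np.load(n+"_i.npy").astype(int)
    red=(i[...,0]-i[...,1]>70)
    m=(w[...,2]>.165)&(w[...,2]<.27)&(abs(w[...,0]-.46)<.08)&(w[...,1]<-.003)&(w[...,1]>-.09)&~red
    m=cv2.erode(m.astype(np.uint8),np.ones((3,3)))>0
    P=w[m];print(n,len(P),P.min(0),P.max(0));Ps.append(P)
for name,P in (("top",Ps[0]),("scene",Ps[1]),("both",np.vstack(Ps))):
    def ax(q): # yaw, pitch
        return np.array([-np.cos(q[0])*np.cos(q[1]),-np.sin(q[0])*np.cos(q[1]),np.sin(q[1])])
    def res(q):
        d=ax(q);o=np.array([.46,q[2],q[3]]);r=P-o;return np.linalg.norm(r-np.outer(r@d,d),axis=1)-q[4]
    s=least_squares(res,[.25,.785,-.04,.19,.016],loss="soft_l1",f_scale=.002,bounds=([-.3,.5,-.1,.1,.0145],[.7,1.1,.05,.25,.0175]))
    q=s.x;d=ax(q);o=np.array([.46,q[2],q[3]]);t=(P-o)@d
    e=np.percentile(t,99.3);print(name,np.degrees(q[:2]),q[2:],np.sqrt(np.mean(s.fun**2)),"butt",o+e*d,"grip",o+(e-.075)*d)
# rack cheek bars: orange bar top direction via top view
w=np.load("top_w.npy")
print("front bar",w[256,160],w[226,270])
E
```

```text
top 567 [ 0.4270771  -0.05941923  0.17091932] [ 0.50143198 -0.0189839   0.23423138]
scene 423 [ 0.42514239 -0.0562319   0.1660831 ] [ 0.49907731 -0.01448436  0.23414836]
top [15.04992279 45.58506652] [-0.03905225  0.19756238  0.0145    ] 0.003300736834566359 butt [ 0.43380789 -0.04609487  0.22524443] grip [ 0.48449624 -0.03246562  0.17167266]
scene [18.38588919 47.45945114] [-0.03840429  0.1979      0.0145    ] 0.0032859888613143585 butt [ 0.43495976 -0.04672722  0.22665571] grip [ 0.48307967 -0.03073302  0.17139578]
both [15.91625634 45.6909486 ] [-0.03877317  0.19773272  0.0145    ] 0.0033108497636195034 butt [ 0.43389509 -0.04621735  0.22554103] grip [ 0.48427628 -0.03185044  0.17187235]
front bar [0.53347637 0.18097723 0.08255633] [ 0.59499587 -0.04331978  0.07020051]
```

Call:
{"method": "apply_moves", "body": {
  "increments": [
    {"hand":5.5,"tx":0,"ty":0,"tz":-3,"yaw":0},
    {"hand":5.5,"tx":0,"ty":0,"tz":-3,"yaw":0},
    {"hand":6,"tx":0,"ty":0,"tz":-3,"yaw":0},
    {"hand":6,"tx":0,"ty":0,"tz":-3,"yaw":0},
    {"hand":6,"tx":0,"ty":0,"tz":-3,"yaw":0}
  ]
}}

```text
t: 9.3
position: [0.3829, -0.3427, 0.313]
tool_rot: [-2.896, -1.216, -0.0]
force: [-0.5, 0.2, 0.8]
finger_gap: 0.635
finger_force: 0.0
```

Call:
{"method": "apply_moves", "body": {
  "increments": [
    {"hand":6,"tx":0,"ty":0,"tz":0,"yaw":0.106},
    {"hand":6,"tx":0,"ty":0,"tz":0,"yaw":0.106},
    {"hand":6,"tx":0,"ty":0,"tz":0,"yaw":0.106},
    {"hand":6,"tx":0,"ty":0,"tz":0,"yaw":0.105},
    {"hand":6,"tx":0,"ty":0,"tz":0,"yaw":0.105},
    {"hand":6,"tx":1.5,"ty":-2.27,"tz":0,"yaw":0},
    {"hand":6,"tx":1.5,"ty":-2.27,"tz":0,"yaw":0},
    {"hand":6,"tx":1.5,"ty":-2.27,"tz":0,"yaw":0},
    {"hand":6,"tx":1.5,"ty":-2.27,"tz":0,"yaw":0},
    {"hand":6,"tx":1.5,"ty":-2.27,"tz":0,"yaw":0},
    {"hand":6,"tx":1.5,"ty":-2.27,"tz":0,"yaw":0},
    {"hand":6,"tx":1.5,"ty":-2.27,"tz":0,"yaw":0},
    {"hand":6,"tx":1.5,"ty":-2.27,"tz":0,"yaw":0},
    {"hand":6,"tx":1.5,"ty":-2.27,"tz":0,"yaw":0},
    {"hand":6,"tx":1.5,"ty":-2.27,"tz":0,"yaw":0},
    {"hand":6,"tx":1.5,"ty":-2.27,"tz":0,"yaw":0},
    {"hand":6,"tx":1.5,"ty":-2.27,"tz":0,"yaw":0},
    {"hand":6,"tx":0,"ty":0,"tz":0,"yaw":0},
    {"hand":6,"tx":0,"ty":0,"tz":0,"yaw":0}
  ]
}}

```text
t: 10.88
position: [0.4848, -0.0317, 0.3114]
tool_rot: [-3.112, -0.421, 0.0]
force: [0.1, -0.3, 0.2]
finger_gap: 0.636
finger_force: 0.0
```

Call:
{"method": "apply_moves", "body": {
  "increments": [
    {"hand":6,"tx":0,"ty":0,"tz":2,"yaw":0},
    {"hand":6,"tx":0,"ty":0,"tz":2,"yaw":0},
    {"hand":6,"tx":0,"ty":0,"tz":2,"yaw":0},
    {"hand":6,"tx":0,"ty":0,"tz":2,"yaw":0},
    {"hand":6,"tx":0,"ty":0,"tz":2,"yaw":0},
    {"hand":6,"tx":0,"ty":0,"tz":2,"yaw":0},
    {"hand":6,"tx":0,"ty":0,"tz":1.6,"yaw":0},
    {"hand":6,"tx":0,"ty":0,"tz":1.6,"yaw":0},
    {"hand":6,"tx":0,"ty":0,"tz":0,"yaw":0},
    {"hand":6,"tx":0,"ty":0,"tz":0,"yaw":0}
  ]
}}

```text
t: 11.72
position: [0.4842, -0.0342, 0.1594]
tool_rot: [-3.114, -0.414, 0.002]
force: [0.0, 0.6, -0.5]
finger_gap: 0.641
finger_force: 0.0
```

Call:
{"method": "apply_moves", "body": {
  "increments": [
    {"hand":4.5,"tx":0,"ty":0,"tz":0,"yaw":0},
    {"hand":3.8,"tx":0,"ty":0,"tz":0,"yaw":0},
    {"hand":2.5,"tx":0,"ty":0,"tz":0,"yaw":0},
    {"hand":2.5,"tx":0,"ty":0,"tz":0,"yaw":0},
    {"hand":2.5,"tx":0,"ty":0,"tz":0,"yaw":0},
    {"hand":2.5,"tx":0,"ty":0,"tz":0,"yaw":0},
    {"hand":2.5,"tx":0,"ty":0,"tz":0,"yaw":0}
  ],
  "squeeze": 30
}}

```text
t: 12.3
position: [0.4847, -0.034, 0.1596]
tool_rot: [3.114, 0.415, 0.0]
force: [-1.7, -0.1, 3.4]
finger_gap: 0.336
finger_force: 29.8
```

Call:
{"method": "apply_moves", "body": {
  "increments": [
    {"hand":2.5,"tx":-0.5,"ty":0,"tz":-0.5,"yaw":0},
    {"hand":2.5,"tx":-0.5,"ty":0,"tz":-0.5,"yaw":0},
    {"hand":2.5,"tx":-0.8,"ty":0,"tz":-0.8,"yaw":0},
    {"hand":2.5,"tx":-0.8,"ty":0,"tz":-0.8,"yaw":0}
  ],
  "squeeze": 40
}}

```text
t: 12.63
position: [0.4587, -0.0408, 0.1859]
tool_rot: [-3.114, -0.415, 0.001]
force: [0.5, -1.4, -0.7]
finger_gap: 0.335
finger_force: 39.8
```

Call:
{"method": "apply_moves", "body": {
  "increments": [
    {"hand":2.5,"tx":-0.9,"ty":0,"tz":-0.9,"yaw":0},
    {"hand":2.5,"tx":-0.9,"ty":0,"tz":-0.9,"yaw":0},
    {"hand":2.5,"tx":-0.9,"ty":0,"tz":-0.9,"yaw":0},
    {"hand":2.5,"tx":-0.9,"ty":0,"tz":-0.9,"yaw":0},
    {"hand":2.5,"tx":-0.9,"ty":0,"tz":-0.9,"yaw":0},
    {"hand":2.5,"tx":-0.9,"ty":0,"tz":-0.9,"yaw":0},
    {"hand":2.5,"tx":-0.9,"ty":0,"tz":-0.9,"yaw":0},
    {"hand":2.5,"tx":-0.9,"ty":0,"tz":-0.9,"yaw":0},
    {"hand":2.5,"tx":-0.9,"ty":0,"tz":-0.9,"yaw":0},
    {"hand":2.5,"tx":0,"ty":0,"tz":0,"yaw":0}
  ]
}}

```text
t: 13.47
position: [0.3805, -0.0624, 0.268]
tool_rot: [3.112, 0.413, 0.002]
force: [0.7, -0.1, -0.9]
finger_gap: 0.333
finger_force: 39.8
```

Call:
{"method": "apply_moves", "body": {
  "increments": [
    {"hand":2.5,"tx":0,"ty":0,"tz":-2.4,"yaw":0},
    {"hand":2.5,"tx":0,"ty":0,"tz":-2.4,"yaw":0},
    {"hand":2.5,"tx":0,"ty":0,"tz":-2.4,"yaw":0},
    {"hand":2.5,"tx":0,"ty":0,"tz":-2.4,"yaw":0},
    {"hand":2.5,"tx":0,"ty":0,"tz":-2.4,"yaw":0},
    {"hand":2.5,"tx":-1.9,"ty":2.2,"tz":0,"yaw":0},
    {"hand":2.5,"tx":-1.9,"ty":2.2,"tz":0,"yaw":0},
    {"hand":2.5,"tx":0,"ty":0,"tz":0,"yaw":-0.116},
    {"hand":2.5,"tx":0,"ty":0,"tz":0,"yaw":-0.116},
    {"hand":2.5,"tx":0,"ty":0,"tz":0,"yaw":-0.116},
    {"hand":2.5,"tx":0,"ty":0,"tz":0,"yaw":-0.116},
    {"hand":2.5,"tx":0,"ty":0,"tz":0,"yaw":-0.116},
    {"hand":2.5,"tx":0,"ty":0,"tz":0,"yaw":-0.116},
    {"hand":2.5,"tx":0,"ty":0,"tz":0,"yaw":-0.116},
    {"hand":2.5,"tx":0,"ty":0,"tz":0,"yaw":-0.116},
    {"hand":2.5,"tx":0,"ty":0,"tz":0,"yaw":-0.116},
    {"hand":2.5,"tx":0,"ty":0,"tz":0,"yaw":-0.116},
    {"hand":2.5,"tx":0,"ty":0,"tz":0,"yaw":-0.116},
    {"hand":2.5,"tx":0,"ty":0,"tz":0,"yaw":-0.116}
  ]
}}

```text
t: 15.05
position: [0.3562, -0.1142, 0.3861]
tool_rot: [-2.117, -2.321, 0.0]
force: [0.5, -0.4, -1.0]
finger_gap: 0.336
finger_force: 39.8
```

```bash
python3 - <<'E'
from h import *
f=manip.grab_frame("scene");np.savez("s5.npz",**{k:np.array(v) for k,v in f.items()})
g=manip.grab_frame("wrist");np.savez("w5.npz",**{k:np.array(v) for k,v in g.items()})
s=manip.get_state();print(s["t"],s["position"],s["tool_rot"],s["joint_pos"],s["force"],s["finger_gap"])
im=np.zeros((600,800,3),np.uint8); im[:300,:400]=cv2.resize(f["image"],(400,300));im[:300,400:]=cv2.resize(g["image"],(400,300))
t=manip.grab_frame("top");im[300:,:400]=cv2.resize(t["image"],(400,300));np.savez("t5.npz",**{k:np.array(v) for k,v in t.items()})
save("m5.png",im)
E
```

```text
15.15 [ 0.35620764 -0.11412108  0.38612826] [-2.12003392e+00 -2.31787842e+00  2.63462799e-04] [ 0.63875691 -0.18362792 -0.34323133  1.88003448 -0.06207533  1.43538502
  0.39838281] [-0.27104533 -0.7751629  -2.33758281] 0.3371442958277435
```

View pics/m5.png

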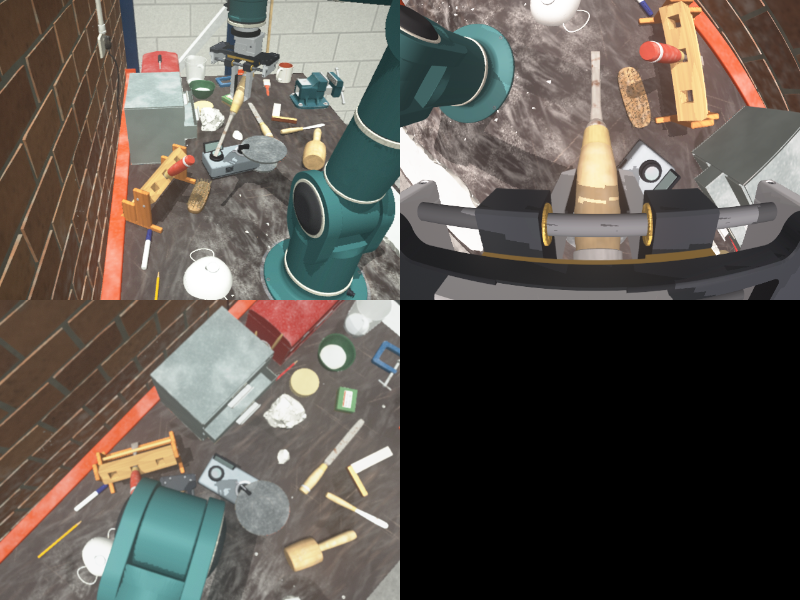

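The mosaic shows the narrow chisel held in line with the fingers, blade tip at (595,52) in the wrist pane, with the red chisel still in the rack and the brush and viewer in place. Next I level it by lowering the edge onto the clear worktop so it pivots in the fingers.

Call:
{"method": "apply_moves", "body": {
  "increments": [
    {"hand":2.5,"tx":0,"ty":0,"tz":2,"yaw":0},
    {"hand":2.5,"tx":0,"ty":0,"tz":2,"yaw":0},
    {"hand":2.5,"tx":0,"ty":0,"tz":2,"yaw":0},
    {"hand":2.5,"tx":0,"ty":0,"tz":2,"yaw":0},
    {"hand":2.5,"tx":0,"ty":0,"tz":2,"yaw":0},
    {"hand":2.5,"tx":0,"ty":0,"tz":2,"yaw":0},
    {"hand":2.5,"tx":0,"ty":0,"tz":2,"yaw":0},
    {"hand":2.5,"tx":0,"ty":0,"tz":2,"yaw":0},
    {"hand":2.5,"tx":0,"ty":0,"tz":2,"yaw":0},
    {"hand":2.5,"tx":0,"ty":0,"tz":2,"yaw":0},
    {"hand":2.5,"tx":0,"ty":0,"tz":2,"yaw":0},
    {"hand":2.5,"tx":0,"ty":0,"tz":2,"yaw":0},
    {"hand":2.5,"tx":0,"ty":0,"tz":1,"yaw":0},
    {"hand":2.5,"tx":0,"ty":0,"tz":0,"yaw":0},
    {"hand":2.5,"tx":0,"ty":0,"tz":0,"yaw":0}
  ],
  "squeeze": 25
}}

```text
t: 16.45
position: [0.3561, -0.1142, 0.1365]
tool_rot: [-2.127, -2.311, 0.0]
force: [0.1, 0.1, -1.2]
finger_gap: 0.336
finger_force: 24.9
```

```bash
cat >> h.py <<'E'
def wcloud(f):
    K=np.array(f["intrinsics"]);v,u=np.mgrid[:480,:640];d=np.stack([(u-K[0,2]),(v-K[1,2])],-1)/K[0,0]
    r=np.linalg.norm(d,axis=-1,keepdims=True);c=np.concatenate([np.sinc(r/np.pi)*d,np.cos(r)],-1)
    z=f["z_map"];p=c*(z/c[...,2])[...,None];w=p@rot(f["orientation"]).T+np.array(f["xyz"]);w[z==0]=np.nan;return w
def blade(f,s):
    # points in tool frame; blade strip |y|<5mm ahead of the fingers
    T=(wcloud(f)-s["position"])@rot(s["tool_rot"])
    m=(abs(T[...,1])<.012)&(T[...,0]>.05)&(T[...,0]<.25)
    P=T[m];a=np.arctan2(.10,.10)
    out=[]
    for x in np.arange(.05,.22,.01):
        q=P[(abs(P[:,0]-x)<.005)]; 
        if len(q)<4: continue
        zt=np.percentile(q[:,2],3); k=q[abs(q[:,2]-zt)<.004]; out.append((x,zt,np.median(k[:,1]),len(k)))
    return np.array(out)
E
python3 - <<'E'
from h import *
f=manip.grab_frame("wrist");s=manip.get_state();print(s["t"],s["position"],s["force"]);np.set_printoptions(suppress=True,precision=4)
print(blade(f,s))
E
```

```text
16.5 [ 0.35648611 -0.11437837  0.13695452] [ 0.47929162  0.57954608 -1.40916918]
[[  0.05     0.0363  -0.0019 101.    ]
 [  0.06     0.0429  -0.0019  95.    ]
 [  0.07     0.0546  -0.002   85.    ]
 [  0.08     0.0657  -0.0021  83.    ]
 [  0.09     0.0765  -0.0021  74.    ]
 [  0.1      0.0882  -0.0022  64.    ]
 [  0.11     0.0995  -0.0026  60.    ]
 [  0.12     0.1106  -0.0031  61.    ]
 [  0.13     0.1237  -0.0036  32.    ]
 [  0.14     0.1356   0.     324.    ]
 [  0.15     0.1357   0.     318.    ]
 [  0.16     0.1357   0.     310.    ]
 [  0.17     0.1357   0.     303.    ]
 [  0.18     0.1357  -0.0008 299.    ]
 [  0.19     0.1356   0.0001 279.    ]
 [  0.2      0.1356   0.0001 266.    ]
 [  0.21     0.1357   0.0001  65.    ]]
```

Call:
{"method": "apply_moves", "body": {
  "increments": [
    {"hand":2.5,"tx":0,"ty":0,"tz":0.7,"yaw":0},
    {"hand":2.5,"tx":-0.3,"ty":0,"tz":0.7,"yaw":0},
    {"hand":2.5,"tx":-0.3,"ty":0,"tz":0.7,"yaw":0},
    {"hand":2.5,"tx":-0.3,"ty":0,"tz":0.7,"yaw":0},
    {"hand":2.5,"tx":-0.3,"ty":0,"tz":0.7,"yaw":0},
    {"hand":2.5,"tx":-0.3,"ty":0,"tz":0.7,"yaw":0},
    {"hand":2.5,"tx":-0.3,"ty":0,"tz":0.7,"yaw":0},
    {"hand":2.5,"tx":-0.3,"ty":0,"tz":0.7,"yaw":0}
  ]
}}

```text
t: 17.17
position: [0.358, -0.1356, 0.0796]
tool_rot: [-2.124, -2.315, 0.0]
force: [0.8, -0.4, -0.8]
finger_gap: 0.339
finger_force: 24.9
```

```bash
python3 - <<'E'
from h import *
f=manip.grab_frame("wrist");s=manip.get_state();print(s["t"],s["position"],s["force"],s["finger_gap"]);np.set_printoptions(suppress=True,precision=4)
print(blade(f,s))
E
```

```text
17.2167 [ 0.35747006 -0.1358063   0.07868332] [-0.69340821  0.02993441 -1.88987688] 0.3357001289080686
[[  0.05     0.0046  -0.0003 236.    ]
 [  0.06     0.0094  -0.0006 128.    ]
 [  0.07     0.0179  -0.0009 195.    ]
 [  0.08     0.0247  -0.0009 205.    ]
 [  0.09     0.0306  -0.0009 189.    ]
 [  0.1      0.0365  -0.001  189.    ]
 [  0.11     0.0424  -0.001  170.    ]
 [  0.12     0.0483  -0.0011 139.    ]
 [  0.13     0.0546  -0.0011 138.    ]
 [  0.14     0.0605  -0.0011 137.    ]
 [  0.15     0.0664  -0.0012 129.    ]
 [  0.16     0.0731  -0.0012  99.    ]
 [  0.17     0.0775  -0.0005 414.    ]
 [  0.18     0.0775  -0.0002 274.    ]]
```

Call:
{"method": "apply_moves", "body": {
  "increments": [
    {"hand":2.5,"tx":-0.2,"ty":0,"tz":0.8,"yaw":0},
    {"hand":2.5,"tx":-0.2,"ty":0,"tz":0.8,"yaw":0},
    {"hand":2.5,"tx":-0.2,"ty":0,"tz":0.8,"yaw":0},
    {"hand":2.5,"tx":-0.1,"ty":0,"tz":0.8,"yaw":0},
    {"hand":2.5,"tx":-0.1,"ty":0,"tz":0.8,"yaw":0},
    {"hand":2.5,"tx":0,"ty":0,"tz":0.8,"yaw":0},
    {"hand":2.5,"tx":0,"ty":0,"tz":0.8,"yaw":0},
    {"hand":2.5,"tx":0,"ty":0,"tz":0.7,"yaw":0},
    {"hand":2.5,"tx":0,"ty":0,"tz":0.5,"yaw":0},
    {"hand":2.5,"tx":0,"ty":0,"tz":0.3,"yaw":0},
    {"hand":2.5,"tx":0,"ty":0,"tz":0,"yaw":0},
    {"hand":2.5,"tx":0,"ty":0,"tz":0,"yaw":0}
  ]
}}

```text
t: 18.22
position: [0.3587, -0.1431, 0.0094]
tool_rot: [-2.123, -2.315, 0.0]
force: [0.3, 0.4, -0.2]
finger_gap: 0.332
finger_force: 24.9
```

```bash
python3 - <<'E'
from h import *
f=manip.grab_frame("wrist");s=manip.get_state();print(s["t"],s["position"],s["force"],s["finger_gap"]);np.set_printoptions(suppress=True,precision=4)
print(blade(f,s))
E
```

```text
18.2667 [ 0.35878299 -0.14320786  0.00961598] [ 0.28785663  0.23276733 -1.1899745 ] 0.3320973368248593
[[  0.05    -0.0187  -0.0008 339.    ]
 [  0.06    -0.0162  -0.0008 409.    ]
 [  0.07    -0.0116  -0.0006 524.    ]
 [  0.08    -0.0096  -0.0008 442.    ]
 [  0.09    -0.0077  -0.0008 427.    ]
 [  0.1     -0.0065  -0.0008 414.    ]
 [  0.11    -0.0051  -0.0009 400.    ]
 [  0.12    -0.0037  -0.0009 396.    ]
 [  0.13    -0.0021  -0.0009 349.    ]
 [  0.14    -0.0003  -0.0009 339.    ]
 [  0.15     0.0012  -0.0009  48.    ]]
```

Call:
{"method": "apply_moves", "body": {
  "increments": [
    {"hand":2.5,"tx":0,"ty":0,"tz":0.3,"yaw":0},
    {"hand":2.5,"tx":0,"ty":0,"tz":0.2,"yaw":0},
    {"hand":2.5,"tx":0,"ty":0,"tz":0.15,"yaw":0},
    {"hand":2.5,"tx":0,"ty":0,"tz":0.1,"yaw":0},
    {"hand":2.5,"tx":0,"ty":0,"tz":0,"yaw":0},
    {"hand":2.5,"tx":0,"ty":0,"tz":0,"yaw":0}
  ]
}}

```text
t: 18.77
position: [0.3587, -0.1432, 0.0019]
tool_rot: [-2.124, -2.315, -0.0]
force: [0.8, -0.3, -1.1]
finger_gap: 0.336
finger_force: 24.9
```

```bash
python3 - <<'E'
from h import *
f=manip.grab_frame("wrist");s=manip.get_state();print(s["t"],s["position"],s["force"],s["finger_gap"]);np.set_printoptions(suppress=True,precision=4)
print(blade(f,s))
i=f["image"]; 
c=wcloud(f);T=(c-s["position"])@rot(s["tool_rot"])
# column profile along tool x at y~0
m=(abs(T[...,1]+.0008)<.003)&(T[...,0]>.14)&(T[...,0]<.21)
ys,xs=np.nonzero(m)
for v in np.unique(ys)[::3]:
    q=T[v,xs[ys==v]];print(v,q.mean(0),i[v,xs[ys==v]].mean(0).round())
E
```

```text
18.8167 [ 0.35868098 -0.14320286  0.00195186] [-0.31915148 -0.81044383 -0.96562861] 0.336811671826258
[[  0.05    -0.0209  -0.0007 367.    ]
 [  0.06    -0.0186  -0.0007 471.    ]
 [  0.07    -0.0147  -0.0003 547.    ]
 [  0.08    -0.0131  -0.0007 473.    ]
 [  0.09    -0.0118  -0.0007 457.    ]
 [  0.1     -0.0109  -0.0005 448.    ]
 [  0.11    -0.0099  -0.0007 438.    ]
 [  0.12    -0.0089  -0.0007 423.    ]
 [  0.13    -0.008   -0.0007 383.    ]
 [  0.14    -0.0066  -0.0008 298.    ]
 [  0.15     0.001    0.0052  68.    ]]
0 [ 0.1429 -0.0008 -0.0051] [254. 251. 247.]
3 [ 0.1412 -0.0008 -0.0053] [254. 251. 248.]
6 [ 0.1402 -0.0036 -0.0036] [252. 248. 241.]
```

The surface slope is 5.4°, which is the limit of levelling on the table. I'll tighten the grip, lift, and carry the chisel to the lens.

Call:
{"method": "apply_moves", "body": {
  "increments": [
    {"hand":2.5,"tx":0,"ty":0,"tz":0,"yaw":0},
    {"hand":2.5,"tx":0,"ty":0,"tz":0,"yaw":0},
    {"hand":2.5,"tx":0,"ty":0,"tz":0,"yaw":0},
    {"hand":2.5,"tx":0,"ty":0,"tz":-1,"yaw":0},
    {"hand":2.5,"tx":0,"ty":0,"tz":-2,"yaw":0},
    {"hand":2.5,"tx":0,"ty":0,"tz":-2,"yaw":0},
    {"hand":2.5,"tx":0,"ty":0,"tz":-2,"yaw":0},
    {"hand":2.5,"tx":0,"ty":0,"tz":-2,"yaw":0},
    {"hand":2.5,"tx":0,"ty":0,"tz":-2,"yaw":0},
    {"hand":2.5,"tx":0,"ty":0,"tz":-2,"yaw":0},
    {"hand":2.5,"tx":0,"ty":0,"tz":-2,"yaw":0},
    {"hand":2.5,"tx":0,"ty":0,"tz":-2,"yaw":0},
    {"hand":2.5,"tx":0,"ty":0,"tz":-2,"yaw":0},
    {"hand":2.5,"tx":0,"ty":0,"tz":-2,"yaw":0},
    {"hand":2.5,"tx":0,"ty":0,"tz":-2,"yaw":0},
    {"hand":2.5,"tx":0,"ty":0,"tz":-1,"yaw":0}
  ],
  "squeeze": 50
}}

```text
t: 20.15
position: [0.3591, -0.1434, 0.2439]
tool_rot: [2.122, 2.313, 0.001]
force: [0.2, 0.2, -1.0]
finger_gap: 0.329
finger_force: 49.8
```

Call:
{"method": "apply_moves", "body": {
  "increments": [
    {"hand":2.5,"tx":-1.26,"ty":0.6,"tz":0,"yaw":0},
    {"hand":2.5,"tx":-2.1,"ty":1.0,"tz":0,"yaw":0},
    {"hand":2.5,"tx":-2.1,"ty":1.0,"tz":0,"yaw":0},
    {"hand":2.5,"tx":-2.1,"ty":1.0,"tz":0,"yaw":0},
    {"hand":2.5,"tx":-2.1,"ty":1.0,"tz":0,"yaw":0},
    {"hand":2.5,"tx":-2.1,"ty":1.0,"tz":0,"yaw":0},
    {"hand":2.5,"tx":-2.1,"ty":1.0,"tz":0,"yaw":0},
    {"hand":2.5,"tx":-2.1,"ty":1.0,"tz":0,"yaw":0},
    {"hand":2.5,"tx":-2.1,"ty":1.0,"tz":0,"yaw":0},
    {"hand":2.5,"tx":-2.1,"ty":1.0,"tz":0,"yaw":0},
    {"hand":2.5,"tx":-2.1,"ty":1.0,"tz":0,"yaw":0},
    {"hand":2.5,"tx":-1.8,"ty":1.0,"tz":0,"yaw":0},
    {"hand":2.5,"tx":-1.2,"ty":0.6,"tz":0,"yaw":0},
    {"hand":2.5,"tx":0,"ty":0,"tz":2,"yaw":0},
    {"hand":2.5,"tx":0,"ty":0,"tz":2,"yaw":0},
    {"hand":2.5,"tx":0,"ty":0,"tz":2,"yaw":0},
    {"hand":2.5,"tx":0,"ty":0,"tz":2,"yaw":0},
    {"hand":2.5,"tx":0,"ty":0,"tz":0.7,"yaw":0},
    {"hand":2.5,"tx":0,"ty":0,"tz":0,"yaw":0},
    {"hand":2.5,"tx":0,"ty":0,"tz":0,"yaw":0}
  ]
}}

```text
t: 21.82
position: [0.502, -0.3846, 0.1548]
tool_rot: [-2.123, -2.314, 0.0]
force: [-1.0, 0.4, -0.3]
finger_gap: 0.328
finger_force: 49.8
```

```bash
python3 - <<'E'
from h import *
np.set_printoptions(suppress=True,precision=4)
s=manip.get_state();print(s["t"],s["position"],s["tool_rot"],s["force"],s["finger_gap"])
fs={n:manip.grab_frame(n) for n in("scene","top","wrist")}
for n in fs:np.savez(n+"6.npz",**{k:np.array(v) for k,v in fs[n].items()})
print(blade(fs["wrist"],s))
Rt=rot(s["tool_rot"])
for n in("scene","top"):
    c=cloud(fs[n]);T=(c-s["position"])@Rt
    m=(abs(T[...,1])<.02)&(T[...,0]>.02)&(T[...,0]<.25)&(c[...,2]>.13)&(c[...,2]<.21)
    P=T[m];print(n,len(P))
    for x in np.arange(.02,.24,.01):
        q=P[abs(P[:,0]-x)<.005]
        if len(q):print(round(x,3),len(q),np.median(q,0),np.ptp(q[:,1]))
a,b=fs["scene"]["image"],fs["top"]["image"]
im=np.zeros((600,800,3),np.uint8)
im[:300,:400]=cv2.resize(a[160:310,250:450],(400,300),interpolation=cv2.INTER_CUBIC);im[:300,400:]=cv2.resize(b[210:360,300:500],(400,300),interpolation=cv2.INTER_CUBIC)
im[300:,:400]=cv2.resize(fs["wrist"]["image"],(400,300));im[300:,400:]=cv2.resize(b,(400,300));save("m6.png",im)
E
```

```text
21.8167 [ 0.502  -0.3846  0.1548] [-2.1235 -2.3144  0.0001] [-1.0044  0.3822 -0.2845] 0.3283102199587876
[[  0.05    -0.0193   0.0001 341.    ]
 [  0.06    -0.017    0.0001 389.    ]
 [  0.07    -0.0127   0.0001 492.    ]
 [  0.08    -0.0106   0.0001 437.    ]
 [  0.09    -0.0086   0.0001 421.    ]
 [  0.1     -0.0073   0.0001 413.    ]
 [  0.11    -0.0057  -0.0003 416.    ]
 [  0.12    -0.0043   0.0002 384.    ]
 [  0.13    -0.0028   0.0002 349.    ]
 [  0.14    -0.0008   0.0002 324.    ]
 [  0.15     0.0008   0.0002  53.    ]
 [  0.16     0.0745   0.0079  35.    ]
 [  0.17     0.0731   0.0071 175.    ]
 [  0.18     0.0724  -0.0074  69.    ]]
scene 358
0.02 19 [ 0.0215 -0.0054 -0.0216] 0.028651987875210602
0.03 44 [ 0.0301 -0.0088 -0.0198] 0.024931280492509582
0.04 35 [ 0.0399 -0.0072 -0.019 ] 0.021268095572259848
0.05 37 [ 0.0496 -0.0069 -0.0157] 0.02181832911193114
0.06 34 [ 0.0599 -0.0041 -0.0112] 0.019521264336647262
0.07 16 [ 0.0704 -0.0034 -0.0094] 0.011669155125532422
0.08 16 [ 0.0797 -0.0041 -0.0085] 0.00867784757621621
0.09 14 [ 0.0893 -0.0037 -0.0061] 0.0075547044438322875
[... 818 characters left out ...]
0.0697 -0.0021 -0.0092] 0.010555317256906853
0.08 30 [ 0.0799 -0.0023 -0.0081] 0.009985132290986245
0.09 27 [ 0.0894 -0.0029 -0.0062] 0.009217974965375207
0.1 31 [ 0.1008 -0.0024 -0.0051] 0.01001066218878427
0.11 25 [ 0.1098 -0.0025 -0.0029] 0.008472002853554985
0.12 33 [ 0.1193 -0.0018 -0.0017] 0.010510398485175482
0.13 29 [ 0.1304 -0.0025 -0.0007] 0.009667021432486404
0.14 27 [ 0.1399 -0.0027  0.0008] 0.009852065649751367
0.15 33 [ 0.1497 -0.0021  0.0023] 0.010319147193378429
0.16 31 [ 0.1604 -0.0026  0.004 ] 0.011041170775224225
0.17 30 [ 0.1701 -0.0022  0.0051] 0.01055483043811985
0.18 35 [ 0.1793 -0.0017  0.008 ] 0.012028593549576538
0.19 4 [ 0.1855 -0.0043  0.009 ] 0.005576481173743429
```

View pics/m6.png

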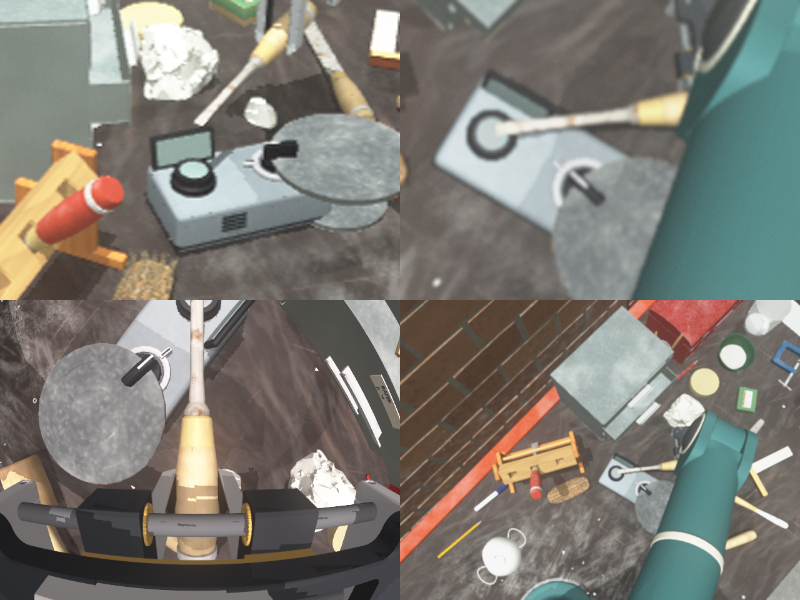

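The mosaic shows the edge right over the lens, knob pointer still aligned, red chisel in the rack. But the blade slope is now 8.5°, because it relaxed when the grip tightened. The fixed cabinet's flat top (z≈0.254) can take the tip for a final levelling at constant grip, so I measure it.

```bash
python3 - <<'E'
from h import *
np.set_printoptions(suppress=True,precision=4)
w=np.load("top_w.npy")
m=(abs(w[...,2]-.254)<.012)&(w[...,0]>.5)&(w[...,1]<.05)&(w[...,1]>-.45)
P=w[m];print(m.sum(),np.percentile(P[:,2],[2,50,98]))
n,l,st,_=cv2.connectedComponentsWithStats(m.astype(np.uint8));k=1+np.argmax(st[1:,4]);q=np.argwhere(l==k)[:,::-1].astype(np.float32)
b=cv2.boxPoints(cv2.minAreaRect(q));print(b)
for c in b: 
    ys,xs=np.nonzero(l==k);i=np.argmin((xs-c[0])**2+(ys-c[1])**2);print(c,w[ys[i],xs[i]])
# highest things around the approach zone
z=(w[...,0]>.45)&(w[...,0]<.75)&(w[...,1]<-.2)&(w[...,1]>-.5);print("max z region",np.nanmax(w[...,2][z&~m]))
E
```

```text
19106 [0.2481 0.2531 0.257 ]
[[239.5 120.5]
 [357.5   2.5]
 [439.   84. ]
 [321.  202. ]]
[239.5 120.5] [ 0.7522 -0.0105  0.2552]
[357.5   2.5] [ 0.9648 -0.2191  0.2505]
[439.  84.] [ 0.8167 -0.3646  0.2543]
[321. 202.] [ 0.607  -0.1544  0.2493]
max z region 0.24186529759427933
```

Call:
{"method": "apply_moves", "body": {
  "increments": [
    {"hand":2.5,"tx":0,"ty":0,"tz":-2.2,"yaw":0},
    {"hand":2.5,"tx":0,"ty":0,"tz":-2.2,"yaw":0},
    {"hand":2.5,"tx":0,"ty":0,"tz":-2.2,"yaw":0},
    {"hand":2.5,"tx":0,"ty":0,"tz":-2.2,"yaw":0},
    {"hand":2.5,"tx":0,"ty":0,"tz":-2.2,"yaw":0},
    {"hand":2.5,"tx":0,"ty":0,"tz":-2.2,"yaw":0},
    {"hand":2.5,"tx":0,"ty":0,"tz":-2.2,"yaw":0},
    {"hand":2.5,"tx":0,"ty":0,"tz":-2.1,"yaw":0},
    {"hand":2.5,"tx":0.2,"ty":1.68,"tz":0,"yaw":0},
    {"hand":2.5,"tx":0.2,"ty":1.68,"tz":0,"yaw":0},
    {"hand":2.5,"tx":0.2,"ty":1.68,"tz":0,"yaw":0},
    {"hand":2.5,"tx":0.2,"ty":1.68,"tz":0,"yaw":0},
    {"hand":2.5,"tx":0.2,"ty":1.68,"tz":0,"yaw":0},
    {"hand":2.5,"tx":0.2,"ty":1.68,"tz":0,"yaw":0},
    {"hand":2.5,"tx":0.2,"ty":1.68,"tz":0,"yaw":0},
    {"hand":2.5,"tx":0.2,"ty":1.68,"tz":0,"yaw":0},
    {"hand":2.5,"tx":0.2,"ty":1.68,"tz":0,"yaw":0},
    {"hand":2.5,"tx":0.2,"ty":1.68,"tz":0,"yaw":0},
    {"hand":2.5,"tx":0,"ty":0,"tz":0,"yaw":0},
    {"hand":2.5,"tx":0,"ty":0,"tz":0,"yaw":0}
  ]
}}

```text
t: 23.63
position: [0.6682, -0.3495, 0.3302]
tool_rot: [2.122, 2.316, 0.001]
force: [-0.2, 0.2, -1.1]
finger_gap: 0.327
finger_force: 49.8
```

Call:
{"method": "apply_moves", "body": {
  "increments": [
    {"hand":2.5,"tx":0,"ty":0,"tz":1.5,"yaw":0},
    {"hand":2.5,"tx":0,"ty":0,"tz":1.5,"yaw":0},
    {"hand":2.5,"tx":0,"ty":0,"tz":1.5,"yaw":0},
    {"hand":2.5,"tx":0,"ty":0,"tz":1.0,"yaw":0},
    {"hand":2.5,"tx":0,"ty":0,"tz":0.6,"yaw":0},
    {"hand":2.5,"tx":0,"ty":0,"tz":0.6,"yaw":0},
    {"hand":2.5,"tx":0,"ty":0,"tz":0.6,"yaw":0},
    {"hand":2.5,"tx":0,"ty":0,"tz":0.6,"yaw":0},
    {"hand":2.5,"tx":0,"ty":0,"tz":0,"yaw":0}
  ]
}}

```text
t: 24.38
position: [0.6674, -0.3501, 0.25]
tool_rot: [-2.123, -2.314, 0.0]
force: [0.9, 0.1, -0.3]
finger_gap: 0.324
finger_force: 49.8
```

```bash
python3 - <<'E'
from h import *
f=manip.grab_frame("wrist");s=manip.get_state();print(s["t"],s["position"],s["force"],s["joint_pos"]);np.set_printoptions(suppress=True,precision=4)
print(blade(f,s)[::2])
E
```

```text
24.4333 [ 0.66750731 -0.35008785  0.25064434] [-0.05484281  0.58749291 -0.45208793] [ 0.58727349  0.64422869 -0.25425412  1.16711579  0.1553883   1.3489808
  0.43385261]
[[  0.05    -0.0222  -0.0004 365.    ]
 [  0.07    -0.0171  -0.0004 567.    ]
 [  0.09    -0.015   -0.0004 473.    ]
 [  0.11    -0.0138  -0.0004 474.    ]
 [  0.13    -0.0123  -0.0004 386.    ]
 [  0.15     0.0178  -0.0076  18.    ]
 [  0.17     0.0623   0.0081  30.    ]]
```

Call:
{"method": "apply_moves", "body": {
  "increments": [
    {"hand":2.5,"tx":0,"ty":0,"tz":0.4,"yaw":0},
    {"hand":2.5,"tx":0,"ty":0,"tz":0.4,"yaw":0},
    {"hand":2.5,"tx":0,"ty":0,"tz":0.4,"yaw":0},
    {"hand":2.5,"tx":0,"ty":0,"tz":0.1,"yaw":0},
    {"hand":2.5,"tx":0,"ty":0,"tz":0,"yaw":0},
    {"hand":2.5,"tx":0,"ty":0,"tz":0,"yaw":0},
    {"hand":2.5,"tx":0,"ty":0,"tz":-1,"yaw":0},
    {"hand":2.5,"tx":0,"ty":0,"tz":-2,"yaw":0},
    {"hand":2.5,"tx":0,"ty":0,"tz":-2,"yaw":0},
    {"hand":2.5,"tx":0,"ty":0,"tz":-2,"yaw":0},
    {"hand":2.5,"tx":0,"ty":0,"tz":0,"yaw":0}
  ]
}}

```text
t: 25.35
position: [0.6688, -0.3505, 0.3134]
tool_rot: [2.12, 2.31, 0.003]
force: [-0.0, 0.2, -0.3]
finger_gap: 0.327
finger_force: 49.8
```

```bash
python3 - <<'E'
from h import *
f=manip.grab_frame("wrist");s=manip.get_state();print(s["t"],s["position"],s["force"]);np.set_printoptions(suppress=True,precision=4)
print(blade(f,s))
E
```

```text
25.4 [ 0.6683923  -0.35031912  0.31090978] [-0.09418342  0.17079571 -1.81596101]
[[  0.05    -0.0259   0.     398.    ]
 [  0.06    -0.0249   0.0002 518.    ]
 [  0.07    -0.022    0.     567.    ]
 [  0.08    -0.0211   0.     509.    ]
 [  0.09    -0.0207   0.     490.    ]
 [  0.1     -0.0204   0.     491.    ]
 [  0.11    -0.0199   0.0005 494.    ]
 [  0.12    -0.0198   0.0005 468.    ]
 [  0.13    -0.0194   0.0001 408.    ]
 [  0.14    -0.0184   0.0005 146.    ]
 [  0.15     0.0559   0.0098  87.    ]
 [  0.16     0.0556   0.0079 167.    ]
 [  0.17     0.0552  -0.007  134.    ]
 [  0.18     0.1222  -0.0105  29.    ]]
```

Call:
{"method": "apply_moves", "body": {
  "increments": [
    {"hand":2.5,"tx":-0.2,"ty":-1.68,"tz":0,"yaw":0},
    {"hand":2.5,"tx":-0.2,"ty":-1.68,"tz":0,"yaw":0},
    {"hand":2.5,"tx":-0.2,"ty":-1.68,"tz":0,"yaw":0},
    {"hand":2.5,"tx":-0.2,"ty":-1.68,"tz":0,"yaw":0},
    {"hand":2.5,"tx":-0.2,"ty":-1.68,"tz":0,"yaw":0},
    {"hand":2.5,"tx":-0.2,"ty":-1.68,"tz":0,"yaw":0},
    {"hand":2.5,"tx":-0.2,"ty":-1.68,"tz":0,"yaw":0},
    {"hand":2.5,"tx":-0.2,"ty":-1.68,"tz":0,"yaw":0},
    {"hand":2.5,"tx":-0.2,"ty":-1.68,"tz":0,"yaw":0},
    {"hand":2.5,"tx":-0.2,"ty":-1.68,"tz":0,"yaw":0},
    {"hand":2.5,"tx":0,"ty":0,"tz":2,"yaw":0},
    {"hand":2.5,"tx":0,"ty":0,"tz":2,"yaw":0},
    {"hand":2.5,"tx":0,"ty":0,"tz":2,"yaw":0},
    {"hand":2.5,"tx":0,"ty":0,"tz":2,"yaw":0},
    {"hand":2.5,"tx":0,"ty":0,"tz":2,"yaw":0},
    {"hand":2.5,"tx":0,"ty":0,"tz":2,"yaw":0},
    {"hand":2.5,"tx":0,"ty":0,"tz":2,"yaw":0},
    {"hand":2.5,"tx":0,"ty":0,"tz":2,"yaw":0},
    {"hand":2.5,"tx":0,"ty":0,"tz":0.7,"yaw":0},
    {"hand":2.5,"tx":0,"ty":0,"tz":0,"yaw":0}
  ]
}}

```text
t: 27.07
position: [0.501, -0.3838, 0.139]
tool_rot: [-2.121, -2.313, 0.001]
force: [0.3, -0.7, -0.9]
finger_gap: 0.323
finger_force: 49.8
```

Call:
{"method": "apply_moves", "body": {
  "increments": [
    {"hand":2.5,"tx":0,"ty":0,"tz":0,"yaw":0},
    {"hand":2.5,"tx":0,"ty":0,"tz":0,"yaw":0}
  ]
}}

```text
t: 27.23
position: [0.5024, -0.3848, 0.1421]
tool_rot: [2.123, 2.314, 0.0]
force: [0.2, -0.2, -1.5]
finger_gap: 0.324
finger_force: 49.8
```

```bash
python3 - <<'E'
from h import *
np.set_printoptions(suppress=True,precision=4)
s=manip.get_state();print(s["t"],s["position"],s["tool_rot"],s["force"],s["finger_gap"])
Rt=rot(s["tool_rot"]);E=[]
for n in("scene","top"):
    f=manip.grab_frame(n);c=cloud(f);T=(c-s["position"])@Rt
    m=(abs(T[...,1])<.02)&(T[...,0]>.07)&(T[...,0]<.25)&(c[...,2]>.13)&(c[...,2]<.21)
    P=T[m];p=np.polyfit(P[:,0],P[:,2],1);q=P[P[:,0]>P[:,0].max()-.015];e=np.array([P[:,0].max(),np.median(q[:,1]),np.median(q[:,2])])
    print(n,"tilt deg",np.degrees(np.arctan(p[0])),"edge tool",e,"world",s["position"]+Rt@e)
# lens top from first frames: barrel-top ring points
for n in("top","scene"):
    w=np.load(n+"_w.npy");m=(np.hypot(w[...,0]-.486,w[...,1]+.199)<.032)&(w[...,2]>.074)&(w[...,2]<.09)
    P=w[m];(c,r)=cv2.minEnclosingCircle(P[:,:2].astype(np.float32));print(n,m.sum(),"lens mean",P.mean(0),"mec",c,r)
E
```

```text
27.2333 [ 0.5024 -0.3848  0.1421] [2.123  2.3139 0.0003] [ 0.2377 -0.1796 -1.5486] 0.32426482888317665
scene tilt deg 1.5375302231475638 edge tool [ 0.1862 -0.0023 -0.0137] world [ 0.4841 -0.1995  0.1556]
top tilt deg 2.3827905707798016 edge tool [ 0.1874 -0.0022 -0.0128] world [ 0.4841 -0.1983  0.1547]
top 392 lens mean [ 0.4856 -0.1987  0.0801] mec (0.4857833683490753, -0.19894883036613464) 0.022937962785363197
scene 221 lens mean [ 0.485  -0.1963  0.0804] mec (0.4878939092159271, -0.19831058382987976) 0.026313869282603264
```

Tilt is about 2°, the edge is within 2 mm of the lens axis and 75 mm above it. Trimming that and handing in.

Call:
{"method": "apply_moves", "body": {
  "increments": [
    {"hand":2.5,"tx":0,"ty":0.2,"tz":-0.4,"yaw":0},
    {"hand":2.5,"tx":0,"ty":0,"tz":0,"yaw":0},
    {"hand":2.5,"tx":0,"ty":0,"tz":0,"yaw":0},
    {"hand":2.5,"tx":0,"ty":0,"tz":0,"yaw":0},
    {"hand":2.5,"tx":0,"ty":0,"tz":0,"yaw":0},
    {"hand":2.5,"tx":0,"ty":0,"tz":0,"yaw":0}
  ]
}}

```text
t: 27.83
position: [0.5038, -0.3843, 0.1448]
tool_rot: [-2.124, -2.315, 0.0]
force: [0.7, -0.4, -1.6]
finger_gap: 0.327
finger_force: 49.8
```

```bash
python3 -c "
from workcell import manip
s=manip.get_state();print(s['t'],s['position'],s['finger_force']);print(manip.sign_off())"
```

```text
27.8333 [ 0.50384542 -0.38425335  0.1448231 ] 49.841014177000034
the job is handed in; nothing more can be done
None
```

The job is handed in at 27.8 s: the focus knob is on its mark and released, and the arm holds the narrow chisel about 2° off level, edge about 8 cm above the lens and within about 2 mm of its centre by the last measurement, after I levelled it by pressing its tip on the worktop and then on the cabinet top.

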